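# Strip the stacked espresso kit and lay its parts out

## Robot

A 7-joint arm with a two-finger parallel gripper is mounted at the origin on a cart in front of the work surface, level with it; the furniture and walls round the work are solid. World frame = base frame: x ahead of the robot, y to its left, z up, the work surface at z = 0. Lengths are in m, angles in rad, forces in N, time in s.
With the tool pointing down it reaches from about 0.4 to 0.875 m from the base axis. Payload 19.3 kg.
Tool frame: the origin (TCP) lies midway between the tips of the shut fingers; the grasp point (between the pads) lies bot.pinch_z behind it (bot.pinch_z is the distance from the TCP to the grasp point, in m); z points along the fingers, y is the line along which they close (so a half turn about z gives the same grasp; the last joint's range is limited). The gripper opens to 85 mm and grips with 20 to 120 N. Pads are 22 mm wide; open, the fingers measure 114 mm over their backs; the gripper's body (76 mm by 85 mm) begins 54 mm behind the grasp point. The pads swing forward as they close: fully open they stand 13 mm farther back than shut.
Start: joints at [1.241, 0.521, -0.036, 1.599, 0.021, 1.021, -0.113], TCP at [0.161, -0.604, 0.231] pointing down, gripper open.
Joint ranges: [-2.91, 2.91], [-0.3, 2.13], [-1.5, 1.42], [0.17, 2.43], [-1.26, 4.41], [0.16, 1.93], [-2.52, 2.52]. Speed limits (rad/s): [1.89, 1.89, 2.39, 2.39, 3.01, 3.01, 3.01].

## Interface

Orientations are given as [roll, pitch, yaw] about the fixed x, y, z axes, in that order (R = Rz(yaw) Ry(pitch) Rx(roll)).
In Python, from workcell import readout, grab_frame, camera_info, workorder, bot gives the robot as it stands. The module is installed in compiled form; this text tells all that it offers.
- The arm moves only by the tool drive_tool, never from a script. Its argument "targets" is a list of rows, each an object of numbers: "dx", "dy", "dz": the shift along the tool's x, y, z as a fraction of full scale; "yaw": the turn about the tool's z as a fraction of full scale; "fingers": the closure, from 0 (fully open) to 1 (shut). In form: [{"dx": .., "dy": .., "dz": .., "yaw": .., "fingers": ..}, ...]. A call has 1 to 20 rows; each row shifts and turns the commanded pose from where the row before left it, along the tool's axes as they then stand; what a row does not reach is not made up. Full scale, the value 1, is 0.1 m for a shift and 90 degrees for a turn. A row lasts 1/10 s, in which the tool goes at most 50 mm and 8.59 degrees, less where a joint would pass 70% of its speed; a pose out of reach is approached as far as the arm can. A call with a number of a shift or a turn outside -1 to 1 is refused whole. A call with a gripper value outside its range is refused whole. The fingers move at their own pace and stop on an object; "squeeze" is the grip in N (left out, the last holds). Time passes only in rows, so rows that do not move let the fingers close. It gives the time, the measured TCP pose, the force, the opening and the grip force at its end, in the units of the state.
- readout.observe(): the state, without advancing time (a new reading comes with each control period).
- grab_frame(name): name is "side" or "top"; returns the picture (400x640x3 uint8, blue, green, red); there is no depth.
- camera_info(name): a dict with "fx", "fy", "cx", "cy" (pixels), "T" (4x4, takes a point from camera to world coordinates). Camera axes: x right, y up, looking along -z (the intrinsics and any distortion apply to the point x, -y, -z); pixel columns grow to the right and rows downward; lengths in m; the calibration is good to about 2 mm. A picture is of the moment at which its call begins. camera_info takes no time and is no camera call.
- workorder.job_done(): hands the job in; it is judged then, once.
The state is a dict: "clock": time; "qpos": joint angles; "qd": joint speeds; "joint_efforts": joint torques, N m; "position": TCP position; "tool_rot": TCP orientation; "force": force on the tool from outside, world axes, zero at the start; "moment": the same for the moment, N m; "grip_width": finger opening in m; "finger_force": force on a finger pad.
Only numpy, scipy, OpenCV 4.12 (cv2) and the standard library are available. Lean on these libraries where they do the work, as an engineer would, in place of code of your own. Each camera call takes 0.05 s, during which the arm holds its last target. There are 200 camera calls.

## Task

The espresso kit stands stacked on its tamping stand: put the tamper in the round wooden tamper holder and stand the black dosing funnel in the middle of the white coaster. Then set the portafilter down over the upturned shot glass, right down to the worktop, and let go, so that the glass pushes the loose filter basket up out of the ring; take the basket off the glass and set it upright in the middle of the square steel tray. Last, lay the empty portafilter flat and lengthwise in the middle of the bamboo board, leaving the shot glass standing where it was.

Things in the scene. Friction and masses are not known exactly. Their poses are not given: they have to be found in the camera images.
- tamping_stand: Tamping stand, fixed: steel base 118 x 104 x 10 mm, round plinth (top 24 mm up) that carries the portafilter's ring, low guards round it (95 mm across, 31 mm up), open to its own -x, where a fork (40 mm wide, 45 mm up, 47 to 59 mm from the centre) holds the neck. Origin: underside, under the ring's centre. Only the starting place; lift the portafilter straight up 35 mm to clear it.
- portafilter: Portafilter, 0.3 kg: bottomless steel ring (75 mm outside, bore 62, 30 high), neck and wooden handle along its -x: flat-sided, 24 mm wide, 0.5 to 26.5 mm up, x = -63 to -163 mm. Origin: centre of the ring's lower edge. Lies level on a flat surface. Middle of its length: x = -64; balances at x = -35. Starts on the stand, 24 mm up. Grip the handle at x = -95 or farther, clear of the rising basket.
- basket: Filter basket, 0.07 kg: thin steel cup 24 mm high, rim 68 mm across and 2.5 mm thick at the top, wall 60 mm, flat floor 57 mm. Origin: centre of its underside. Hangs by its rim in the portafilter's ring, 1.2 mm of play, underside 6 mm above the ring's lower edge, rim sunk flush so it cannot be gripped there; nothing holds it down. Grasp from above across the rim once it stands on the glass.
- funnel: Dosing funnel, 0.05 kg: black collar, 62 mm outside, 57.6 mm inside, 24 mm high, open at both ends; stands loose on the basket's rim. Origin: centre of its lower edge, z up. Grasp from above across the outside (62 mm).
- tamper: Tamper, 0.3 kg: steel foot 53 mm across and 13 mm high, thin neck, wooden handle 28 mm across from 43 to 88 mm up, 92 mm tall in all. Origin: centre of its underside, z up. It stands through the funnel on the basket's floor with 1.7 mm of play, 7.8 mm above the ring's lower edge; lift it straight up by 60 mm to clear the funnel.
- tamper_holder: Tamper holder, fixed: round dark wooden block 94 mm across and 14 mm high with a round cork-lined recess in its top, 72 mm wide, floor 8 mm above the worktop. Origin: centre of its underside.
- coaster: Round white coaster lying on the worktop, fixed, 118 mm across, 6 mm thick. Origin: centre of its underside.
- steel_tray: Small square steel tray, fixed, 130 x 130 mm with a rim 11 mm high; flat inner floor 124 x 124 mm, 3 mm above the worktop. Origin: centre of its underside.
- shot_glass: Clear shot glass upside down on the worktop, loose, 0.085 kg, 57 mm high, 46 mm across below, its flat closed end 40 mm across on top. Origin: centre of its lower edge. With the portafilter's ring on the worktop round it, the basket stands on it, underside 57 mm and rim 81 mm up. (A wider upturned tumbler, 69 mm across and 87 mm high, also stands on the worktop; it does not fit the ring.)
- board: Bamboo serving board lying on the worktop, fixed, 150 mm (its x) by 270 mm (its y) by 12 mm thick. Origin: centre of its underside.
There are look-alikes about, which are no part of the job. Leave any orange or red look-alike of the tamper alone.

How it is judged:
By the outcome, as a careful person would: the job done as asked, in the order asked, and still so for the second after the job is handed in, with the robot touching nothing.
It also fails if it takes over 134 s, if anything falls off the work surface, if the arm or the gripper's body presses on something with over 40 N, if the wrist force passes 120 N, or if a joint passes its speed limit or range.

## Working session

There is one attempt and no reset: what is moved stays moved. The work goes in short steps, Python scripts to look and compute and a tool call to move; the robot and the scene stay as the last step left them, time stands still between calls to the robot, and variables do not carry over. Pictures are saved under pics/ and viewed, at most 14 in all, crops included, and the job is handed in when it is done.

Besides the shell and the picture viewer there is one more tool, called after ">>>" as name(argument=value, ...), one argument or row to a line, values as JSON. drive_tool: Moves the arm, as the interface text tells. Shift numbers are shares of 0.1 m and turn numbers shares of 90 degrees, none past 1 either way. Its arguments: {"type":"object","properties":{"targets":{"type":"array","items":{"type":"object","properties":{"dx":{"type":"number","minimum":-1,"maximum":1},"dy":{"type":"number","minimum":-1,"maximum":1},"dz":{"type":"number","minimum":-1,"maximum":1},"yaw":{"type":"number","minimum":-1,"maximum":1},"fingers":{"type":"number"}}}},"squeeze":{"type":"number"}},"required":["targets"]}

```bash
mkdir -p pics
python3 - <<'E'
from workcell import readout, grab_frame, camera_info, workorder, bot
import cv2
for n in("top","side"):
    cv2.imwrite(f"pics/{n}0.png",grab_frame(n)); c=camera_info(n); print(n,c)
print(readout.observe(), bot.pinch_z)
E
```

```text
top {'fx': 378.76967460391296, 'fy': 378.76967460391296, 'cx': 319.48446835931196, 'cy': 195.31360999227385, 'T': array([[ 0.02254735,  0.99841772, -0.05151376,  0.48692071],
       [-0.99966583,  0.02186397, -0.01379127, -0.01752583],
       [-0.01264316,  0.0518075 ,  0.99857705,  1.20557421],
       [ 0.        ,  0.        ,  0.        ,  1.        ]])}
side {'fx': 491.3172663694323, 'fy': 491.3172663694323, 'cx': 320.8863760674386, 'cy': 201.8433137643701, 'T': array([[-0.97820256,  0.11362017, -0.17381087,  0.28362781],
       [-0.20609959, -0.42904227,  0.87945761,  1.23875207],
       [ 0.02535191,  0.89611003,  0.44310732,  0.68584466],
       [ 0.        ,  0.        ,  0.        ,  1.        ]])}
{'clock': 0.1, 'qpos': array([ 1.24079113,  0.52196782, -0.03631244,  1.59991949,  0.02121278,
        1.02111944, -0.11277018]), 'qd': array([ 4.79461207e-04, -1.62085687e-03, -8.84086577e-06, -1.07635641e-03,
       -7.47344231e-04,  1.40825048e-03,  2.61448733e-03]), 'joint_efforts': array([ 2.65675269e-03, -9.28504872e+01,  1.98412187e+00, -3.70536447e+01,
        1.82776758e-02,  5.44295472e-03,  1.39216181e-04]), 'position': array([ 0.16043797, -0.6037527 ,  0.23078639]), 'tool_rot': array([-3.14056779e+00,  9.02067047e-05,  2.59817200e-01]), 'force': array([ 0.74560311, -0.49592834, -0.45413181]), 'moment': array([-0.01150991,  0.03611696,  0.0117998 ]), 'finger_force': 0.0, 'grip_width': 0.08541150699283805} 0.0187
```

View pics/top0.png

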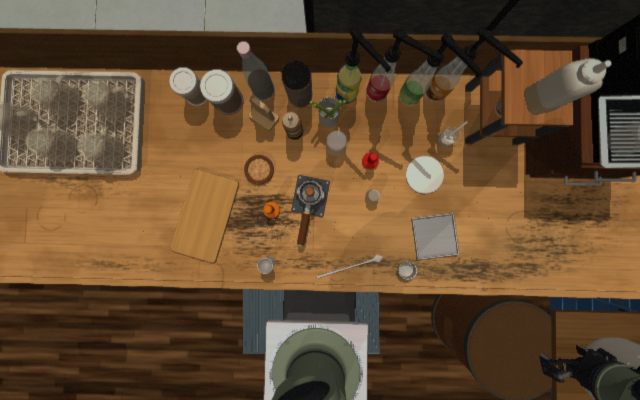

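View pics/side0.png

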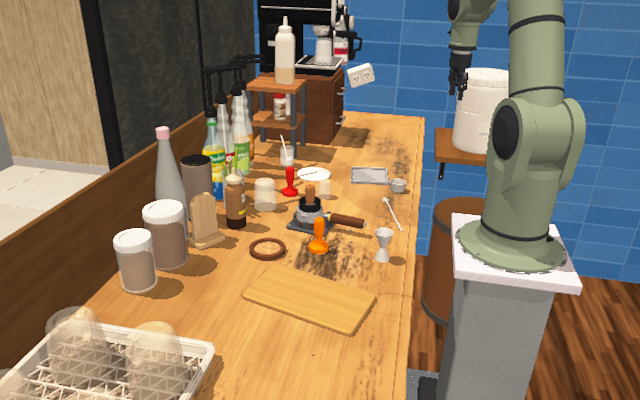

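The top view shows the following, by pixel:
- **Tamper:** the candidates are the brown one on the stand stack (310,190), the orange look-alike (271,210) and the red look-alike (370,160). I choose the brown one on the stand.
- **Shot glass:** the candidates are the small one at (372,196), the tumbler (337,143), the jigger (265,266) and the steel cup (407,270). I choose (372,196).
- **Places:** holder (259,169), coaster (424,175), tray (435,236), board (205,216).

Next I check these choices in one close crop.

```bash
cat > h.py <<'E'
import numpy as np, cv2
from workcell import readout, grab_frame, camera_info, workorder, bot
def ray(n,u,v):
    c=camera_info(n); T=c["T"]
    d=T[:3,:3]@np.array([(u-c["cx"])/c["fx"],-(v-c["cy"])/c["fy"],-1]); return T[:3,3],d
def pix(n,u,v,z):
    o,d=ray(n,u,v); return (o+d*(z-o[2])/d[2])[:2]
def proj(n,P):
    c=camera_info(n);T=c["T"]; p=(np.atleast_2d(P)-T[:3,3])@T[:3,:3]
    return np.c_[c["cx"]+c["fx"]*p[:,0]/-p[:,2], c["cy"]+c["fy"]*p[:,1]/p[:,2]]
def crop(src,x0,y0,x1,y1,s,name):
    im=src if not isinstance(src,str) else cv2.imread(src)
    cv2.imwrite(name,cv2.resize(im[y0:y1,x0:x1],None,fx=s,fy=s,interpolation=cv2.INTER_CUBIC))
E
python3 - <<'E'
from h import *
a=cv2.imread("pics/top0.png")
A=cv2.resize(a[125:225,230:390],None,fx=5,fy=5,interpolation=cv2.INTER_CUBIC)
cv2.imwrite("pics/c1.png",A)
s=cv2.imread("pics/side0.png")
cv2.imwrite("pics/c2.png",cv2.resize(s[155:275,240:400],None,fx=5,fy=5,interpolation=cv2.INTER_CUBIC))
B=cv2.resize(a[140:270,160:460],None,fx=2.66,fy=2.66)
E
```

```text
(no output)
```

View pics/c1.png

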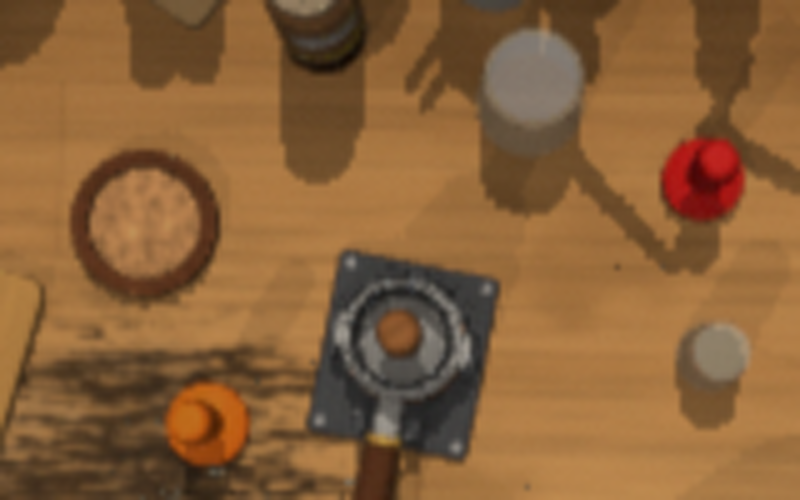

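View pics/c2.png

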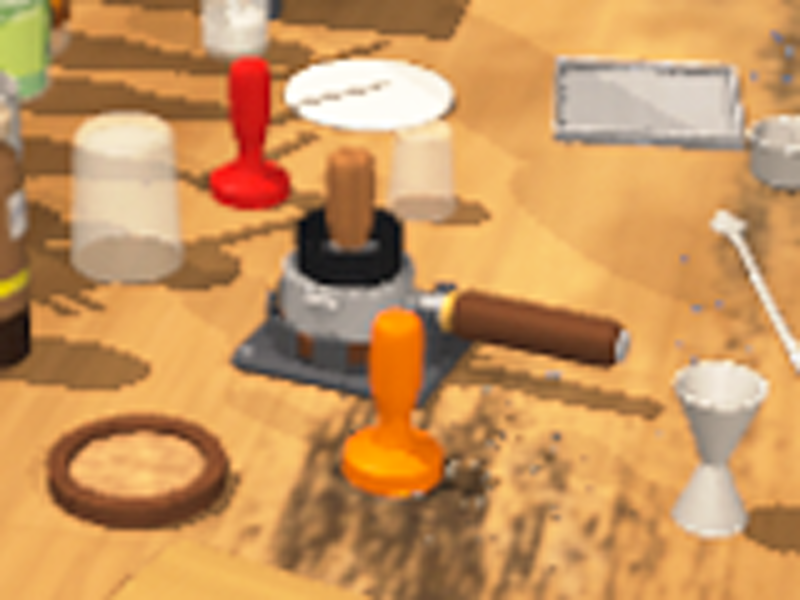

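The crops show the brown tamper in the black funnel on the portafilter, at top-view pixel (310,191). The red and orange look-alikes stand apart from it. The shot glass is at (373,196) and the tumbler at (337,142). Next I fit all the poses.

```bash
cat > fit.py <<'E'
from h import *
im=cv2.imread("pics/top0.png")
def region(mask,seed):
    mask=cv2.morphologyEx(mask.astype(np.uint8),cv2.MORPH_CLOSE,np.ones((3,3)))
    n,l,st,ce=cv2.connectedComponentsWithStats(mask); k=l[seed[1],seed[0]]
    if k==0:
        ys,xs=np.nonzero(l); i=np.argmin((xs-seed[0])**2+(ys-seed[1])**2); k=l[ys[i],xs[i]]
    c=max(cv2.findContours((l==k).astype(np.uint8),cv2.RETR_EXTERNAL,cv2.CHAIN_APPROX_NONE)[0],key=cv2.contourArea)
    return c[:,0,:].astype(float)
def W(c,z,n="top"): return np.array([pix(n,u,v,z) for u,v in c])
def circ(p):
    (x,y),r=cv2.minEnclosingCircle((p*1e3).astype(np.float32))
    A=np.c_[2*p,np.ones(len(p))]; s=np.linalg.lstsq(A,(p**2).sum(1),rcond=None)[0]
    return np.r_[s[:2],np.sqrt(s[2]+s[:2]@s[:2])*2].round(4)
def rect(p):
    (c,s,a)=cv2.minAreaRect((p*1e3).astype(np.float32)); return np.round(c,1),np.round(s,1),round(a,1)
E
python3 - <<'E'
from fit import *
hsv=cv2.cvtColor(im,cv2.COLOR_BGR2HSV); H,S,V=[hsv[...,i].astype(int) for i in range(3)]
for n,p in dict(coaster=(424,172),tray=(435,240),board=(205,216),holder=(247,169),stand=(296,203),stand2=(324,208),handle=(303,232),glass=(373,195),wood=(390,220),tampertop=(310,191)).items(): print(n,hsv[p[1],p[0]])
print("coaster",circ(W(region((S<60)&(V>130),(424,185)),.006)))
print("glass",circ(W(region((S<75)&(V>110),(373,195)),.057)))
print("tray",rect(W(region((S<60)&(V>70),(435,240)),.011)))
print("holder",circ(W(region((V<105)&(S>90),(247,169)),.014)))
print("stand",rect(W(region((S<70)&(V<110),(296,203)),.010)))
c=region((V<100)&(S>120),(303,232)); print("handle",rect(W(c,.05)), c.min(0),c.max(0))
print("tampertop",circ(W(region((S>120)&(V>80)&(H<20),(310,191)),.124)))
b=W(region((V>170)&(S>90)&(S<160),(205,216)),.012); print("board",rect(b),len(b))
E
```

```text
coaster [ 18  41 144]
tray [ 18  23 146]
board [ 16 158 165]
holder [ 13 158  87]
stand [ 0  8 66]
stand2 [15 94 81]
handle [ 11 175  80]
glass [ 19  69 140]
wood [ 15 150 165]
tampertop [ 13 170 141]
coaster [ 0.623  -0.3318  0.1158]
glass [ 0.5504 -0.165   0.026 ]
tray (array([ 429., -365.]), array([129.2, 130.5]), 8.4)
holder [0.6252 0.1934 0.0916]
stand (array([547.4,  28.7]), array([100.7, 114.2]), 80.4)
handle (array([443.7,  40.1]), array([38. , 99.1]), 83.3) [297. 212.] [313. 245.]
tampertop [0.5549 0.0271 0.0226]
board (array([473.4, 341. ]), array([ 29.9, 260.7]), 75.6) 180
```

```bash
cat > ov.py <<'E'
from fit import *
def circle(c,r,z): t=np.linspace(0,2*np.pi,60); return np.c_[c[0]+r*np.cos(t),c[1]+r*np.sin(t),0*t+z]
def box(c,yaw,x0,x1,y0,y1,z):
    P=np.array([[x0,y0],[x1,y0],[x1,y1],[x0,y1],[x0,y0]]); R=np.array([[np.cos(yaw),-np.sin(yaw)],[np.sin(yaw),np.cos(yaw)]])
    return np.c_[P@R.T+c,np.full(5,z)]
def tile(img,n,x0,y0,w,h,s,shapes):
    A=cv2.resize(img[y0:y0+h,x0:x0+w],None,fx=s,fy=s,interpolation=cv2.INTER_CUBIC)
    for q,col in shapes:
        p=(proj(n,q)-[x0,y0]+.5)*s
        cv2.polylines(A,[p.round().astype(np.int32)],False,col,1)
    return A
E
python3 - <<'E'
from ov import *
side=cv2.imread("pics/side0.png")
print("glass", pix("top",374,195.4,.057), "tamper",pix("top",230+399/5-.5,125+333/5-.5,.124))
b=np.array([pix("top",*p,.012) for p in[(194,169),(239,181),(216,262),(170,248)]]); print(b, b.mean(0)); 
d=b[0]-b[3]+b[1]-b[2]; print(np.degrees(np.arctan2(d[1],d[0])))
pc=np.array([.552,.028]); yaw=np.radians(-9); g=pix("top",374,195.4,.057); bc=b.mean(0); by=np.arctan2(d[1],d[0])+np.pi/2
G=(0,255,0);Rr=(0,0,255);Y=(255,255,0)
sh=[(circle(pc,.0375,.054),G),(circle(pc,.031,.0815),Rr),(box(pc,yaw,-.163,-.063,-.012,.012,.0505),G),(box(pc,yaw,-.059,.059,-.052,.052,.01),Y),(circle(g,.02,.057),G),(circle(g,.023,0),Rr),
(box(bc,by,-.075,.075,-.135,.135,.012),G),(circle((.6252,.1934),.047,.014),G),(circle((.429,-.365),.02,.003),G),(box(np.array([.429,-.365]),np.radians(8.4),-.065,.065,-.065,.065,.011),Rr),(circle((.623,-.3318),.059,.006),G),(circle((.5549,.0271),.012,.124),Y)]
a=tile(im,"top",285,165,50,85,7,sh); b1=tile(im,"top",160,160,100,110,3.6,sh);c=tile(im,"top",355,150,110,115,2.5,sh)
o=np.zeros((600,800,3),np.uint8)
o[:595,:350]=a; o[:396//1,352:352+b1.shape[1]]=b1[:396,:448]
o=o[:, :800]; k=tile(side,"side",280,175,95,70,4,sh)
o2=np.zeros((600,800,3),np.uint8); o2[:c.shape[0],:c.shape[1]]=c; o2[:280,400:780]=k; o2[300:580,:][:, :]=0
k2=tile(side,"side",235,155,180,175,1.7,sh); o2[290:290+k2.shape[0],0:k2.shape[1]]=k2; 
gl=tile(im,"top",360,180,30,30,9,sh); o2[300:570,400:670]=gl
cv2.imwrite("pics/o1.png",o); cv2.imwrite("pics/o2.png",o2)
E
```

```text
glass [ 0.5495283  -0.16688689] tamper [0.55415111 0.02682924]
[[0.62353666 0.3998856 ]
 [0.58833653 0.25511231]
 [0.33190263 0.31890271]
 [0.37211433 0.46581765]] [0.47897254 0.35992957]
-14.328761179332654
```

View pics/o1.png

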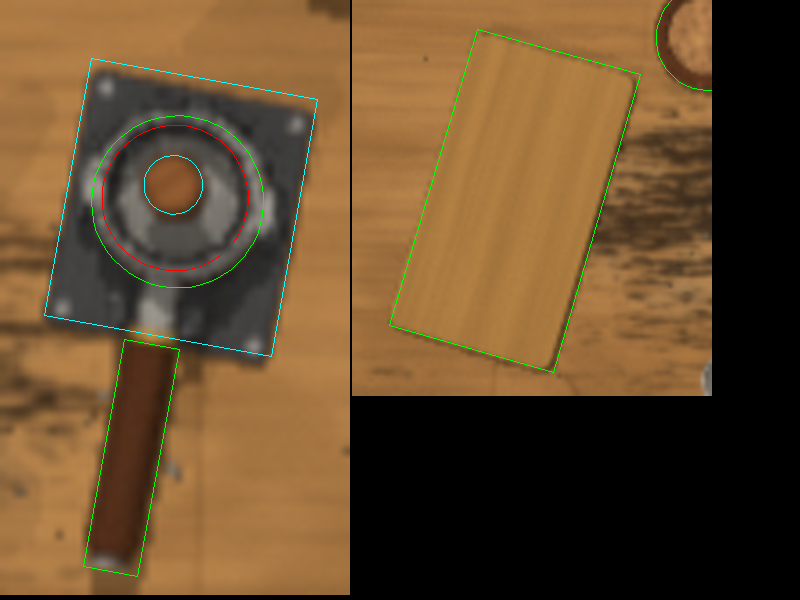

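View pics/o2.png

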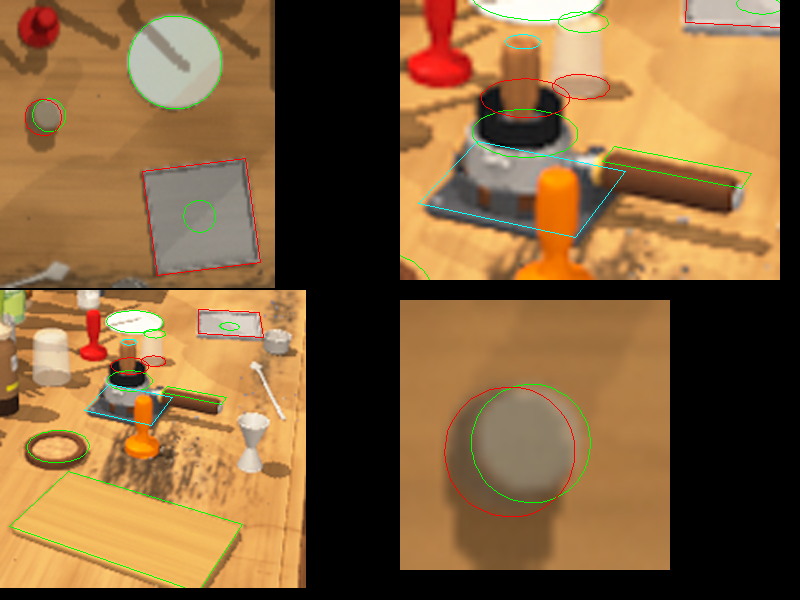

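The overlays fit well. I take the ring at (0.553, 0.0275) with yaw −9°, the glass at (0.550, −0.1655), the holder at (0.625, 0.193), the coaster at (0.623, −0.332) and the tray at (0.429, −0.365). The board centre is (0.479, 0.360), with its long axis at −14.3°. I turn the tool first.

>>> drive_tool(
  targets=[
    {"yaw": 0.09,"fingers": 0},
    {"yaw": 0.09,"fingers": 0},
    {"yaw": 0.085,"fingers": 0},
    {"fingers": 0},
  ],
  squeeze=80,
)

```text
invalid input
```

```bash
cat > to.py <<'E'
import sys; from h import *
from scipy.spatial.transform import Rotation as Ro
s=readout.observe(); R=Ro.from_euler("xyz",s["tool_rot"])
t=list(map(float,sys.argv[1:4])); d=R.inv().apply(np.array(t)-s["position"])/.1
print("at",s["position"].round(4),"rpy",np.degrees(s["tool_rot"]).round(2),"units",d.round(3),"F",s["force"].round(1),"w",round(s["grip_width"],4),"f",round(s["finger_force"],1),"t",s["clock"])
if len(sys.argv)>4:
    print("yaw units",round((np.degrees(s["tool_rot"][2])-float(sys.argv[4]))/90,4))
E
python3 to.py .5535 .0275 .23 -9
```

```text
at [ 0.1604 -0.6038  0.2308] rpy [-1.7994e+02  1.0000e-02  1.4890e+01] units [ 5.42  -5.091  0.013] F [ 0.7 -0.5 -0.5] w 0.0854 f 0.0 t 0.1
yaw units 0.2654
```

>>> drive_tool(
  targets=[
    {"dx": 0,"dy": 0,"dz": 0,"yaw": 0.09,"fingers": 0},
    {"dx": 0,"dy": 0,"dz": 0,"yaw": 0.09,"fingers": 0},
    {"dx": 0,"dy": 0,"dz": 0,"yaw": 0.085,"fingers": 0},
  ],
  squeeze=80,
)

```text
clock: 0.4
position: [0.1604, -0.6038, 0.2309]
tool_rot: [-3.141, 0.0, -0.162]
force: [0.6, 0.7, -0.3]
grip_width: 0.0855
finger_force: 0.0
```

```bash
python3 to.py .5535 .0275 .23 -9
```

```text
at [ 0.1604 -0.6038  0.2309] rpy [-1.7996e+02  2.0000e-02 -9.3000e+00] units [ 2.859 -6.866  0.013] F [ 0.6  0.7 -0.3] w 0.0855 f 0.0 t 0.4
yaw units -0.0034
```

>>> drive_tool(
  targets=[
    {"dx": 0.2,"dy": -0.36,"dz": 0,"yaw": 0,"fingers": 0},
    {"dx": 0.2,"dy": -0.36,"dz": 0,"yaw": 0,"fingers": 0},
    {"dx": 0.2,"dy": -0.36,"dz": 0,"yaw": 0,"fingers": 0},
    {"dx": 0.2,"dy": -0.36,"dz": 0,"yaw": 0,"fingers": 0},
    {"dx": 0.2,"dy": -0.36,"dz": 0,"yaw": 0,"fingers": 0},
    {"dx": 0.2,"dy": -0.36,"dz": 0,"yaw": 0,"fingers": 0},
    {"dx": 0.2,"dy": -0.36,"dz": 0,"yaw": 0,"fingers": 0},
    {"dx": 0.2,"dy": -0.36,"dz": 0,"yaw": 0,"fingers": 0},
    {"dx": 0.2,"dy": -0.36,"dz": 0,"yaw": 0,"fingers": 0},
    {"dx": 0.2,"dy": -0.36,"dz": 0,"yaw": 0,"fingers": 0},
    {"dx": 0.2,"dy": -0.36,"dz": 0,"yaw": 0,"fingers": 0},
    {"dx": 0.2,"dy": -0.36,"dz": 0,"yaw": 0,"fingers": 0},
    {"dx": 0.2,"dy": -0.36,"dz": 0,"yaw": 0,"fingers": 0},
    {"dx": 0.2,"dy": -0.36,"dz": 0,"yaw": 0,"fingers": 0},
    {"dx": 0.05,"dy": -0.36,"dz": 0,"yaw": 0,"fingers": 0},
    {"dx": 0,"dy": -0.36,"dz": 0,"yaw": 0,"fingers": 0},
    {"dx": 0,"dy": -0.36,"dz": 0,"yaw": 0,"fingers": 0},
    {"dx": 0,"dy": -0.36,"dz": 0,"yaw": 0,"fingers": 0},
    {"dx": 0,"dy": -0.36,"dz": 0,"yaw": 0,"fingers": 0},
    {"dx": 0,"dy": 0,"dz": 0,"yaw": 0,"fingers": 0},
  ],
  squeeze=80,
)

```text
clock: 2.4
position: [0.5488, 0.0324, 0.2311]
tool_rot: [-3.14, 0.001, -0.15]
force: [-1.2, -0.4, -0.4]
grip_width: 0.0857
finger_force: 0.0
```

```bash
python3 to.py .5535 .0275 .084 -9
```

```text
at [0.5488 0.0324 0.2311] rpy [-1.7989e+02  3.0000e-02 -8.6200e+00] units [0.054 0.044 1.47 ] F [-1.2 -0.4 -0.4] w 0.0857 f 0.0 t 2.4
yaw units 0.0042
```

>>> drive_tool(
  targets=[
    {"dx": 0.05,"dy": 0.04,"dz": 0.2,"yaw": 0.004,"fingers": 0},
    {"dx": 0,"dy": 0,"dz": 0.25,"yaw": 0,"fingers": 0},
    {"dx": 0,"dy": 0,"dz": 0.25,"yaw": 0,"fingers": 0},
    {"dx": 0,"dy": 0,"dz": 0.25,"yaw": 0,"fingers": 0},
    {"dx": 0,"dy": 0,"dz": 0.25,"yaw": 0,"fingers": 0},
    {"dx": 0,"dy": 0,"dz": 0.15,"yaw": 0,"fingers": 0},
    {"dx": 0,"dy": 0,"dz": 0.1,"yaw": 0,"fingers": 0},
    {"dx": 0,"dy": 0,"dz": 0,"yaw": 0,"fingers": 0},
    {"dx": 0,"dy": 0,"dz": 0,"yaw": 0,"fingers": 0},
  ],
  squeeze=60,
)

```text
clock: 3.3
position: [0.5532, 0.0224, 0.0868]
tool_rot: [-3.142, -0.0, -0.163]
force: [0.6, -1.2, 0.4]
grip_width: 0.0856
finger_force: 0.0
```

```bash
python3 to.py .5535 .0275 .084 -9
python3 - <<'E'
from ov import *
a=grab_frame("side"); cv2.imwrite("pics/s1.png",a); crop(a,260,120,420,240,4,"pics/s1c.png")
E
```

```text
at [0.5532 0.0224 0.0868] rpy [-1.80e+02 -2.00e-02 -9.33e+00] units [-0.005 -0.051  0.028] F [ 0.6 -1.2  0.4] w 0.0856 f 0.0 t 3.3
yaw units -0.0037
```

View pics/s1c.png

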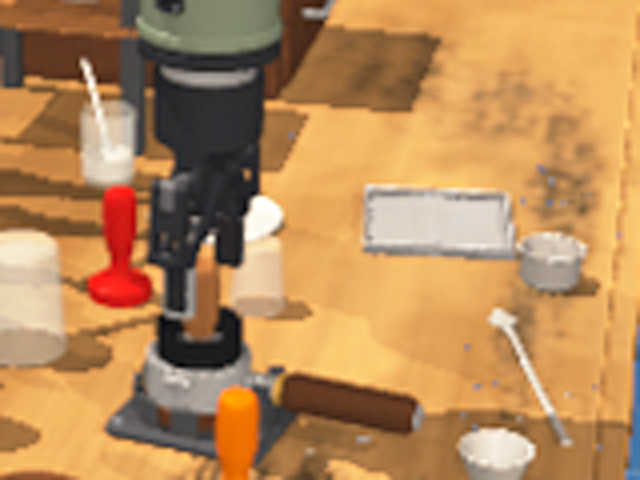

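The gripper straddles the wooden tamper handle, which is between the fingers at crop (205,290). I correct y by 5 mm and close.

>>> drive_tool(
  targets=[
    {"dx": 0,"dy": -0.05,"dz": 0.02,"yaw": 0,"fingers": 0},
    {"dx": 0,"dy": 0,"dz": 0,"yaw": 0,"fingers": 0.3},
    {"dx": 0,"dy": 0,"dz": 0,"yaw": 0,"fingers": 0.5},
    {"dx": 0,"dy": 0,"dz": 0,"yaw": 0,"fingers": 0.6},
    {"dx": 0,"dy": 0,"dz": 0,"yaw": 0,"fingers": 0.8},
    {"dx": 0,"dy": 0,"dz": 0,"yaw": 0,"fingers": 1},
    {"dx": 0,"dy": 0,"dz": 0,"yaw": 0,"fingers": 1},
    {"dx": 0,"dy": 0,"dz": 0,"yaw": 0,"fingers": 1},
    {"dx": 0,"dy": 0,"dz": 0,"yaw": 0,"fingers": 1},
    {"dx": 0,"dy": 0,"dz": 0,"yaw": 0,"fingers": 1},
  ],
  squeeze=60,
)

```text
clock: 4.35
position: [0.5539, 0.0275, 0.0845]
tool_rot: [-3.141, -0.0, -0.163]
force: [-0.6, 2.0, 6.1]
grip_width: 0.0268
finger_force: 58.7
```

>>> drive_tool(
  targets=[
    {"dx": 0,"dy": 0,"dz": -0.05,"yaw": 0,"fingers": 1},
    {"dx": 0,"dy": 0,"dz": -0.1,"yaw": 0,"fingers": 1},
    {"dx": 0,"dy": 0,"dz": -0.15,"yaw": 0,"fingers": 1},
    {"dx": 0,"dy": 0,"dz": -0.15,"yaw": 0,"fingers": 1},
    {"dx": 0,"dy": 0,"dz": -0.15,"yaw": 0,"fingers": 1},
    {"dx": 0,"dy": 0,"dz": -0.2,"yaw": 0,"fingers": 1},
    {"dx": 0,"dy": 0,"dz": -0.2,"yaw": 0,"fingers": 1},
    {"dx": 0,"dy": 0,"dz": -0.2,"yaw": 0,"fingers": 1},
    {"dx": 0,"dy": 0,"dz": -0.1,"yaw": 0,"fingers": 1},
    {"dx": 0,"dy": 0,"dz": 0,"yaw": 0,"fingers": 1},
    {"dx": 0,"dy": 0,"dz": 0,"yaw": 0,"fingers": 1},
  ],
  squeeze=60,
)

```text
clock: 5.45
position: [0.5535, 0.0273, 0.2138]
tool_rot: [3.141, 0.001, -0.163]
force: [-0.3, -0.1, -3.2]
grip_width: 0.0268
finger_force: 59.1
```

```bash
python3 to.py .6252 .1934 .2145 -9
python3 - <<'E'
from ov import *
a=grab_frame("side"); cv2.imwrite("pics/s2.png",a); crop(a,260,120,420,240,4,"pics/s2c.png")
E
```

```text
at [0.5535 0.0273 0.2138] rpy [ 1.7999e+02  3.0000e-02 -9.3300e+00] units [ 0.439 -1.755 -0.008] F [-0.3 -0.1 -3.2] w 0.0268 f 59.1 t 5.45
yaw units -0.0036
```

View pics/s2c.png

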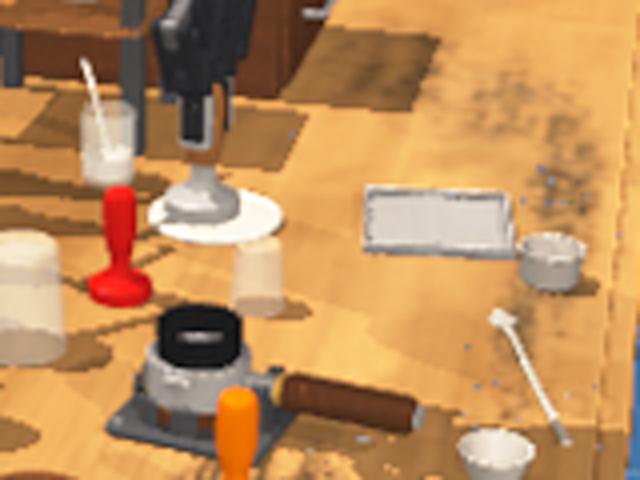

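The tamper is lifted clear and the funnel stays seated on the stack. I carry the tamper to the holder.

>>> drive_tool(
  targets=[
    {"dx": 0.055,"dy": -0.22,"dz": 0,"yaw": 0,"fingers": 1},
    {"dx": 0.055,"dy": -0.22,"dz": 0,"yaw": 0,"fingers": 1},
    {"dx": 0.055,"dy": -0.22,"dz": 0,"yaw": 0,"fingers": 1},
    {"dx": 0.055,"dy": -0.22,"dz": 0,"yaw": 0,"fingers": 1},
    {"dx": 0.055,"dy": -0.22,"dz": 0,"yaw": 0,"fingers": 1},
    {"dx": 0.055,"dy": -0.22,"dz": 0,"yaw": 0,"fingers": 1},
    {"dx": 0.055,"dy": -0.22,"dz": 0,"yaw": 0,"fingers": 1},
    {"dx": 0.055,"dy": -0.22,"dz": 0,"yaw": 0,"fingers": 1},
    {"dx": 0,"dy": 0,"dz": 0.2,"yaw": 0,"fingers": 1},
    {"dx": 0,"dy": 0,"dz": 0.25,"yaw": 0,"fingers": 1},
    {"dx": 0,"dy": 0,"dz": 0.25,"yaw": 0,"fingers": 1},
    {"dx": 0,"dy": 0,"dz": 0.25,"yaw": 0,"fingers": 1},
    {"dx": 0,"dy": 0,"dz": 0.2,"yaw": 0,"fingers": 1},
    {"dx": 0,"dy": 0,"dz": 0,"yaw": 0,"fingers": 1},
    {"dx": 0,"dy": 0,"dz": 0,"yaw": 0,"fingers": 1},
    {"dx": 0,"dy": 0,"dz": 0,"yaw": 0,"fingers": 1},
  ],
  squeeze=60,
)

```text
clock: 7.1
position: [0.6262, 0.1941, 0.1003]
tool_rot: [-3.141, -0.001, -0.163]
force: [-0.4, -0.2, -2.3]
grip_width: 0.0266
finger_force: 59.4
```

```bash
python3 to.py .6252 .1934 .0617 -9
```

```text
at [0.6262 0.1941 0.1003] rpy [-1.7997e+02 -6.0000e-02 -9.3300e+00] units [-0.009  0.009  0.386] F [-0.4 -0.2 -2.3] w 0.0266 f 59.4 t 7.1
yaw units -0.0037
```

>>> drive_tool(
  targets=[
    {"dx": 0,"dy": 0,"dz": 0.15,"yaw": 0,"fingers": 1},
    {"dx": 0,"dy": 0,"dz": 0.12,"yaw": 0,"fingers": 1},
    {"dx": 0,"dy": 0,"dz": 0.06,"yaw": 0,"fingers": 1},
    {"dx": 0,"dy": 0,"dz": 0.03,"yaw": 0,"fingers": 1},
    {"dx": 0,"dy": 0,"dz": 0.02,"yaw": 0,"fingers": 1},
    {"dx": 0,"dy": 0,"dz": 0.01,"yaw": 0,"fingers": 1},
    {"dx": 0,"dy": 0,"dz": 0,"yaw": 0,"fingers": 1},
    {"dx": 0,"dy": 0,"dz": 0,"yaw": 0,"fingers": 1},
  ],
  squeeze=60,
)

```text
clock: 7.9
position: [0.6259, 0.1941, 0.0609]
tool_rot: [-3.141, -0.001, -0.163]
force: [-1.2, -0.4, 4.6]
grip_width: 0.0267
finger_force: 59.7
```

Contact with the holder floor (+4.6 N against −2.3 N carried). I release and rise.

>>> drive_tool(
  targets=[
    {"dx": 0,"dy": 0,"dz": 0,"yaw": 0,"fingers": 0.6},
    {"dx": 0,"dy": 0,"dz": 0,"yaw": 0,"fingers": 0.4},
    {"dx": 0,"dy": 0,"dz": 0,"yaw": 0,"fingers": 0.1},
    {"dx": 0,"dy": 0,"dz": 0,"yaw": 0,"fingers": 0},
    {"dx": 0,"dy": 0,"dz": 0,"yaw": 0,"fingers": 0},
    {"dx": 0,"dy": 0,"dz": -0.2,"yaw": 0,"fingers": 0},
    {"dx": 0,"dy": 0,"dz": -0.3,"yaw": 0,"fingers": 0},
    {"dx": 0,"dy": 0,"dz": -0.3,"yaw": 0,"fingers": 0},
    {"dx": 0,"dy": 0,"dz": -0.3,"yaw": 0,"fingers": 0},
    {"dx": 0,"dy": 0,"dz": 0,"yaw": 0,"fingers": 0},
    {"dx": 0,"dy": 0,"dz": 0,"yaw": 0,"fingers": 0},
  ],
  squeeze=60,
)

```text
clock: 9.0
position: [0.6259, 0.194, 0.1707]
tool_rot: [-3.141, -0.001, -0.163]
force: [-0.8, 0.7, -1.5]
grip_width: 0.0853
finger_force: 0.0
```

```bash
python3 to.py .5535 .0275 .1717 -9
python3 - <<'E'
from ov import *
s=grab_frame("side"); t=grab_frame("top"); cv2.imwrite("pics/s3.png",s);cv2.imwrite("pics/t3.png",t)
pc=np.array([.553,.0275]);G=(0,255,0)
A=tile(t,"top",285,165,50,85,7,[(circle(pc,.0288,.078),(0,0,255)),(circle(pc,.0375,.054),G)])
A=A[:420]
B=cv2.resize(s[140:300,230:400],None,fx=2.6,fy=2.6,interpolation=cv2.INTER_CUBIC)
o=np.zeros((420,800,3),np.uint8);o[:,:350]=A;o[:416,354:354+442]=B;cv2.imwrite("pics/o3.png",o)
E
```

```text
at [0.6259 0.194  0.1707] rpy [-1.7997e+02 -5.0000e-02 -9.3300e+00] units [-0.445  1.76  -0.011] F [-0.8  0.7 -1.5] w 0.0853 f 0.0 t 9.0
yaw units -0.0037
```

View pics/o3.png

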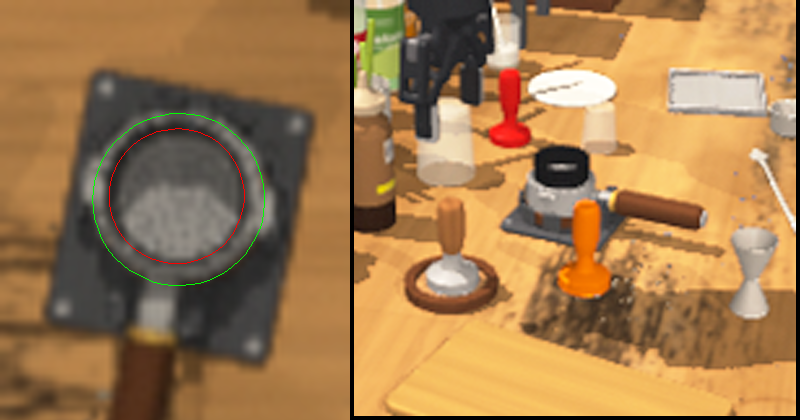

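The tamper stands in the holder (crop 452,265) and the funnel is still seated, within about 2 mm of the modelled centre. Now the funnel.

>>> drive_tool(
  targets=[
    {"dx": -0.055,"dy": 0.22,"dz": 0,"yaw": 0,"fingers": 0},
    {"dx": -0.055,"dy": 0.22,"dz": 0,"yaw": 0,"fingers": 0},
    {"dx": -0.055,"dy": 0.22,"dz": 0,"yaw": 0,"fingers": 0},
    {"dx": -0.055,"dy": 0.22,"dz": 0,"yaw": 0,"fingers": 0},
    {"dx": -0.055,"dy": 0.22,"dz": 0,"yaw": 0,"fingers": 0},
    {"dx": -0.055,"dy": 0.22,"dz": 0,"yaw": 0,"fingers": 0},
    {"dx": -0.055,"dy": 0.22,"dz": 0,"yaw": 0,"fingers": 0},
    {"dx": -0.06,"dy": 0.22,"dz": 0,"yaw": 0,"fingers": 0},
    {"dx": 0,"dy": 0,"dz": 0.2,"yaw": 0,"fingers": 0},
    {"dx": 0,"dy": 0,"dz": 0.2,"yaw": 0,"fingers": 0},
    {"dx": 0,"dy": 0,"dz": 0.2,"yaw": 0,"fingers": 0},
    {"dx": 0,"dy": 0,"dz": 0,"yaw": 0,"fingers": 0},
    {"dx": 0,"dy": 0,"dz": 0,"yaw": 0,"fingers": 0},
  ],
  squeeze=25,
)

```text
clock: 10.4
position: [0.553, 0.0275, 0.11]
tool_rot: [3.141, 0.001, -0.163]
force: [-0.0, 0.5, 0.8]
grip_width: 0.0857
finger_force: 0.0
```

```bash
python3 to.py .5525 .0275 .052 -9
```

```text
at [0.553  0.0275 0.11  ] rpy [ 1.7998e+02  8.0000e-02 -9.3200e+00] units [-0.004  0.001  0.58 ] F [-0.   0.5  0.8] w 0.0857 f 0.0 t 10.4
yaw units -0.0035
```

>>> drive_tool(
  targets=[
    {"dx": 0,"dy": 0,"dz": 0.2,"yaw": 0,"fingers": 0},
    {"dx": 0,"dy": 0,"dz": 0.2,"yaw": 0,"fingers": 0},
    {"dx": 0,"dy": 0,"dz": 0.12,"yaw": 0,"fingers": 0},
    {"dx": 0,"dy": 0,"dz": 0.06,"yaw": 0,"fingers": 0},
    {"dx": 0,"dy": 0,"dz": 0,"yaw": 0,"fingers": 0},
    {"dx": 0,"dy": 0,"dz": 0,"yaw": 0,"fingers": 0.1},
    {"dx": 0,"dy": 0,"dz": 0,"yaw": 0,"fingers": 0.2},
    {"dx": 0,"dy": 0,"dz": 0,"yaw": 0,"fingers": 0.3},
    {"dx": 0,"dy": 0,"dz": 0,"yaw": 0,"fingers": 0.4},
    {"dx": 0,"dy": 0,"dz": 0,"yaw": 0,"fingers": 0.5},
    {"dx": 0,"dy": 0,"dz": 0,"yaw": 0,"fingers": 0.5},
    {"dx": 0,"dy": 0,"dz": 0,"yaw": 0,"fingers": 0.5},
  ],
  squeeze=25,
)

```text
clock: 11.6
position: [0.5537, 0.0275, 0.0532]
tool_rot: [-3.141, -0.001, -0.163]
force: [-1.9, -0.6, 9.1]
grip_width: 0.0633
finger_force: 25.1
```

>>> drive_tool(
  targets=[
    {"dx": 0,"dy": 0,"dz": -0.03,"yaw": 0,"fingers": 0.5},
    {"dx": 0,"dy": 0,"dz": -0.05,"yaw": 0,"fingers": 0.5},
    {"dx": 0,"dy": 0,"dz": -0.1,"yaw": 0,"fingers": 0.5},
    {"dx": 0,"dy": 0,"dz": -0.2,"yaw": 0,"fingers": 0.5},
    {"dx": 0,"dy": 0,"dz": -0.2,"yaw": 0,"fingers": 0.5},
    {"dx": 0,"dy": 0,"dz": -0.2,"yaw": 0,"fingers": 0.5},
    {"dx": 0,"dy": 0,"dz": -0.2,"yaw": 0,"fingers": 0.5},
    {"dx": 0,"dy": 0,"dz": 0,"yaw": 0,"fingers": 0.5},
    {"dx": 0,"dy": 0,"dz": 0,"yaw": 0,"fingers": 0.5},
  ],
  squeeze=25,
)

```text
clock: 12.5
position: [0.5534, 0.0274, 0.151]
tool_rot: [-3.141, -0.001, -0.163]
force: [-0.2, 0.1, -0.8]
grip_width: 0.0631
finger_force: 27.7
```

```bash
python3 to.py .623 -.3318 .151 -9
python3 - <<'E'
from ov import *
a=grab_frame("side"); cv2.imwrite("pics/s4.png",a); crop(a,270,120,400,235,4,"pics/s4c.png")
E
```

```text
at [0.5534 0.0274 0.151 ] rpy [-1.7998e+02 -6.0000e-02 -9.3300e+00] units [1.269 3.432 0.   ] F [-0.2  0.1 -0.8] w 0.0631 f 27.7 t 12.5
yaw units -0.0037
```

View pics/s4c.png

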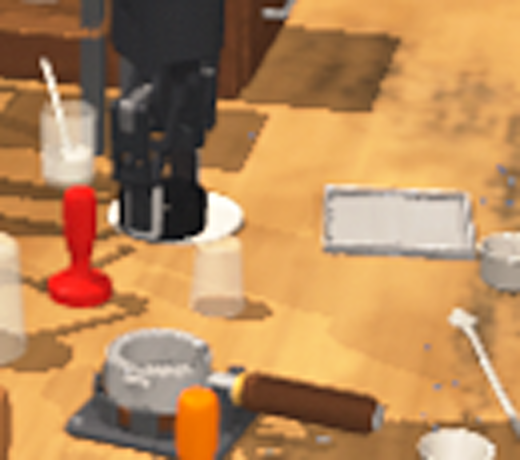

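The funnel is held level. The basket stays in the ring (crop 160,370). I carry the funnel to the coaster.

>>> drive_tool(
  targets=[
    {"dx": 0.1,"dy": 0.26,"dz": 0,"yaw": 0,"fingers": 0.5},
    {"dx": 0.1,"dy": 0.26,"dz": 0,"yaw": 0,"fingers": 0.5},
    {"dx": 0.1,"dy": 0.26,"dz": 0,"yaw": 0,"fingers": 0.5},
    {"dx": 0.1,"dy": 0.26,"dz": 0,"yaw": 0,"fingers": 0.5},
    {"dx": 0.1,"dy": 0.26,"dz": 0,"yaw": 0,"fingers": 0.5},
    {"dx": 0.1,"dy": 0.26,"dz": 0,"yaw": 0,"fingers": 0.5},
    {"dx": 0.1,"dy": 0.26,"dz": 0,"yaw": 0,"fingers": 0.5},
    {"dx": 0.1,"dy": 0.26,"dz": 0,"yaw": 0,"fingers": 0.5},
    {"dx": 0.1,"dy": 0.26,"dz": 0,"yaw": 0,"fingers": 0.5},
    {"dx": 0.1,"dy": 0.26,"dz": 0,"yaw": 0,"fingers": 0.5},
    {"dx": 0.1,"dy": 0.26,"dz": 0,"yaw": 0,"fingers": 0.5},
    {"dx": 0.1,"dy": 0.26,"dz": 0,"yaw": 0,"fingers": 0.5},
    {"dx": 0.07,"dy": 0.31,"dz": 0,"yaw": 0,"fingers": 0.5},
    {"dx": 0,"dy": 0,"dz": 0,"yaw": 0,"fingers": 0.5},
    {"dx": 0,"dy": 0,"dz": 0.2,"yaw": 0,"fingers": 0.5},
    {"dx": 0,"dy": 0,"dz": 0.3,"yaw": 0,"fingers": 0.5},
    {"dx": 0,"dy": 0,"dz": 0.3,"yaw": 0,"fingers": 0.5},
    {"dx": 0,"dy": 0,"dz": 0.2,"yaw": 0,"fingers": 0.5},
    {"dx": 0,"dy": 0,"dz": 0,"yaw": 0,"fingers": 0.5},
    {"dx": 0,"dy": 0,"dz": 0,"yaw": 0,"fingers": 0.5},
  ],
  squeeze=25,
)

```text
clock: 14.55
position: [0.6229, -0.3313, 0.0502]
tool_rot: [-3.141, 0.001, -0.163]
force: [-0.1, 0.1, -0.5]
grip_width: 0.0636
finger_force: 27.9
```

```bash
python3 to.py .624 -.3318 .008 -9
```

```text
at [ 0.6229 -0.3313  0.0502] rpy [-1.7998e+02  5.0000e-02 -9.3200e+00] units [0.012 0.003 0.422] F [-0.1  0.1 -0.5] w 0.0636 f 27.9 t 14.55
yaw units -0.0035
```

>>> drive_tool(
  targets=[
    {"dx": 0,"dy": 0,"dz": 0.15,"yaw": 0,"fingers": 0.5},
    {"dx": 0,"dy": 0,"dz": 0.15,"yaw": 0,"fingers": 0.5},
    {"dx": 0,"dy": 0,"dz": 0.08,"yaw": 0,"fingers": 0.5},
    {"dx": 0,"dy": 0,"dz": 0.04,"yaw": 0,"fingers": 0.5},
    {"dx": 0,"dy": 0,"dz": 0.02,"yaw": 0,"fingers": 0.5},
    {"dx": 0,"dy": 0,"dz": 0,"yaw": 0,"fingers": 0.5},
    {"dx": 0,"dy": 0,"dz": 0,"yaw": 0,"fingers": 0.5},
  ],
  squeeze=25,
)

```text
clock: 15.25
position: [0.6233, -0.3317, 0.0067]
tool_rot: [3.141, -0.001, -0.163]
force: [0.7, 0.5, -0.7]
grip_width: 0.0634
finger_force: 27.9
```

>>> drive_tool(
  targets=[
    {"dx": 0,"dy": 0,"dz": 0.01,"yaw": 0,"fingers": 0.5},
    {"dx": 0,"dy": 0,"dz": 0.01,"yaw": 0,"fingers": 0.5},
    {"dx": 0,"dy": 0,"dz": 0,"yaw": 0,"fingers": 0.5},
    {"dx": 0,"dy": 0,"dz": 0,"yaw": 0,"fingers": 0.5},
  ],
  squeeze=25,
)

```text
clock: 15.65
position: [0.6234, -0.3318, 0.0058]
tool_rot: [3.141, -0.001, -0.163]
force: [-6.3, 3.3, 17.1]
grip_width: 0.0632
finger_force: 29.2
```

>>> drive_tool(
  targets=[
    {"dx": 0,"dy": 0,"dz": -0.01,"yaw": 0,"fingers": 0.5},
    {"dx": 0,"dy": 0,"dz": 0,"yaw": 0,"fingers": 0.2},
    {"dx": 0,"dy": 0,"dz": 0,"yaw": 0,"fingers": 0.1},
    {"dx": 0,"dy": 0,"dz": 0,"yaw": 0,"fingers": 0},
    {"dx": 0,"dy": 0,"dz": 0,"yaw": 0,"fingers": 0},
    {"dx": 0,"dy": 0,"dz": 0,"yaw": 0,"fingers": 0},
    {"dx": 0,"dy": 0,"dz": -0.1,"yaw": 0,"fingers": 0},
    {"dx": 0,"dy": 0,"dz": -0.2,"yaw": 0,"fingers": 0},
    {"dx": 0,"dy": 0,"dz": -0.3,"yaw": 0,"fingers": 0},
    {"dx": 0,"dy": 0,"dz": -0.4,"yaw": 0,"fingers": 0},
    {"dx": 0,"dy": 0,"dz": -0.4,"yaw": 0,"fingers": 0},
    {"dx": 0,"dy": 0,"dz": 0,"yaw": 0,"fingers": 0},
  ],
  squeeze=25,
)

```text
clock: 16.85
position: [0.6255, -0.3328, 0.1521]
tool_rot: [3.139, -0.008, -0.163]
force: [0.4, -0.2, 1.0]
grip_width: 0.0855
finger_force: 0.0
```

```bash
python3 to.py .4446 .0447 .15 -9
python3 - <<'E'
from ov import *
t=grab_frame("top"); cv2.imwrite("pics/t5.png",t); s=grab_frame("side"); cv2.imwrite("pics/s5.png",s)
pc=np.array([.552,.0275]);G=(0,255,0); yaw=np.radians(-9)
A=tile(t,"top",285,165,50,85,7,[(circle(pc,.0375,.054),G),(box(pc,yaw,-.163,-.063,-.012,.012,.0505),G)])
B=tile(t,"top",350,145,100,60,4.4,[(circle((.623,-.3318),.059,.006),G),(circle((.623,-.3318),.031,.030),G),(circle((.5503,-.1655),.02,.057),G)])
C=tile(s,"side",280,150,110,80,4,[])
o=np.zeros((600,800,3),np.uint8);o[:595,:350]=A;o[:264,355:795]=B;o[270:590,355:795]=C;cv2.imwrite("pics/o5.png",o)
E
```

```text
at [ 0.6255 -0.3328  0.1521] rpy [179.87  -0.48  -9.34] units [-2.398 -3.431 -0.007] F [ 0.4 -0.2  1. ] w 0.0855 f 0.0 t 16.85
yaw units -0.0038
```

View pics/o5.png

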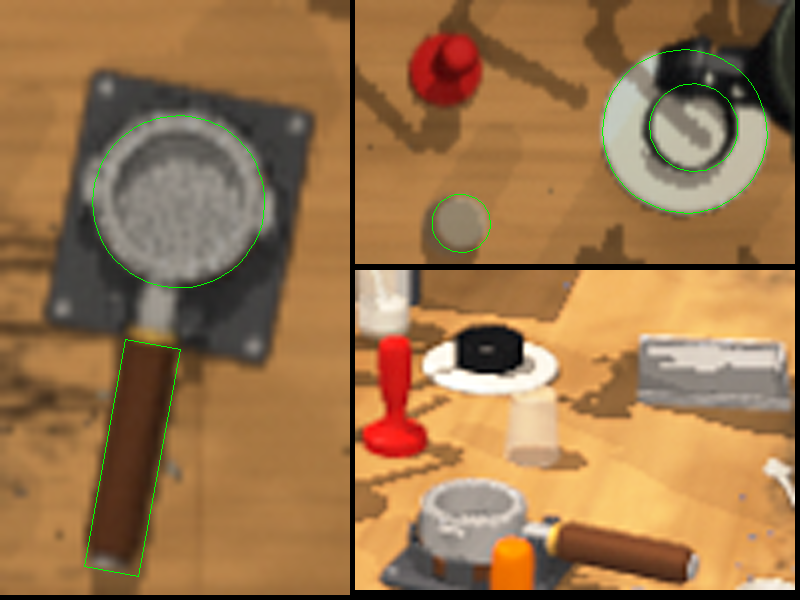

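The funnel stands centred on the coaster (B 690,127). The portafilter matches the model to within about 1 mm. Now I move to the handle.

>>> drive_tool(
  targets=[
    {"dx": -0.2,"dy": -0.285,"dz": 0,"yaw": 0,"fingers": 0},
    {"dx": -0.2,"dy": -0.285,"dz": 0,"yaw": 0,"fingers": 0},
    {"dx": -0.2,"dy": -0.285,"dz": 0,"yaw": 0,"fingers": 0},
    {"dx": -0.2,"dy": -0.285,"dz": 0,"yaw": 0,"fingers": 0},
    {"dx": -0.2,"dy": -0.285,"dz": 0,"yaw": 0,"fingers": 0},
    {"dx": -0.2,"dy": -0.285,"dz": 0,"yaw": 0,"fingers": 0},
    {"dx": -0.2,"dy": -0.285,"dz": 0,"yaw": 0,"fingers": 0},
    {"dx": -0.2,"dy": -0.285,"dz": 0,"yaw": 0,"fingers": 0},
    {"dx": -0.2,"dy": -0.285,"dz": 0,"yaw": 0,"fingers": 0},
    {"dx": -0.2,"dy": -0.285,"dz": 0,"yaw": 0,"fingers": 0},
    {"dx": -0.2,"dy": -0.285,"dz": 0,"yaw": 0,"fingers": 0},
    {"dx": -0.2,"dy": -0.285,"dz": 0,"yaw": 0,"fingers": 0},
    {"dx": 0,"dy": 0,"dz": 0.2,"yaw": 0,"fingers": 0},
    {"dx": 0,"dy": 0,"dz": 0.3,"yaw": 0,"fingers": 0},
    {"dx": 0,"dy": 0,"dz": 0,"yaw": 0,"fingers": 0},
    {"dx": 0,"dy": 0,"dz": 0,"yaw": 0,"fingers": 0},
  ],
  squeeze=25,
)

```text
clock: 18.55
position: [0.441, 0.0447, 0.0952]
tool_rot: [3.141, 0.002, -0.163]
force: [0.3, 0.2, 0.9]
grip_width: 0.0852
finger_force: 0.0
```

```bash
python3 to.py .4444 .0443 .027 -9.3
```

```text
at [0.441  0.0447 0.0952] rpy [ 1.7996e+02  1.2000e-01 -9.3300e+00] units [ 0.036 -0.002  0.682] F [0.3 0.2 0.9] w 0.0852 f 0.0 t 18.55
yaw units -0.0003
```

>>> drive_tool(
  targets=[
    {"dx": 0.03,"dy": 0,"dz": 0.2,"yaw": 0,"fingers": 0},
    {"dx": 0,"dy": 0,"dz": 0.2,"yaw": 0,"fingers": 0},
    {"dx": 0,"dy": 0,"dz": 0.18,"yaw": 0,"fingers": 0},
    {"dx": 0,"dy": 0,"dz": 0.1,"yaw": 0,"fingers": 0},
    {"dx": 0,"dy": 0,"dz": 0,"yaw": 0,"fingers": 0},
    {"dx": 0,"dy": 0,"dz": 0,"yaw": 0,"fingers": 0.3},
    {"dx": 0,"dy": 0,"dz": 0,"yaw": 0,"fingers": 0.5},
    {"dx": 0,"dy": 0,"dz": 0,"yaw": 0,"fingers": 0.6},
    {"dx": 0,"dy": 0,"dz": 0,"yaw": 0,"fingers": 0.7},
    {"dx": 0,"dy": 0,"dz": 0,"yaw": 0,"fingers": 0.8},
    {"dx": 0,"dy": 0,"dz": 0,"yaw": 0,"fingers": 1},
    {"dx": 0,"dy": 0,"dz": 0,"yaw": 0,"fingers": 1},
    {"dx": 0,"dy": 0,"dz": 0,"yaw": 0,"fingers": 1},
    {"dx": 0,"dy": 0,"dz": 0,"yaw": 0,"fingers": 1},
  ],
  squeeze=110,
)

```text
clock: 19.95
position: [0.4448, 0.0444, 0.0275]
tool_rot: [-3.141, -0.0, -0.163]
force: [-1.3, 0.2, 4.7]
grip_width: 0.0219
finger_force: 107.6
```

```bash
python3 to.py .4444 .0443 .027 -9.3
```

```text
at [0.4448 0.0444 0.0275] rpy [-1.7999e+02 -3.0000e-02 -9.3300e+00] units [-0.004  0.001  0.005] F [-1.3  0.2  4.7] w 0.0219 f 107.6 t 19.95
yaw units -0.0003
```

>>> drive_tool(
  targets=[
    {"dx": 0,"dy": 0,"dz": -0.03,"yaw": 0,"fingers": 1},
    {"dx": 0,"dy": 0,"dz": -0.07,"yaw": 0,"fingers": 1},
    {"dx": 0,"dy": 0,"dz": -0.1,"yaw": 0,"fingers": 1},
    {"dx": 0,"dy": 0,"dz": -0.15,"yaw": 0,"fingers": 1},
    {"dx": 0,"dy": 0,"dz": -0.15,"yaw": 0,"fingers": 1},
    {"dx": 0,"dy": 0,"dz": -0.15,"yaw": 0,"fingers": 1},
    {"dx": 0,"dy": 0,"dz": -0.15,"yaw": 0,"fingers": 1},
    {"dx": 0,"dy": 0,"dz": -0.1,"yaw": 0,"fingers": 1},
    {"dx": 0,"dy": 0,"dz": 0,"yaw": 0,"fingers": 1},
    {"dx": 0,"dy": 0,"dz": 0,"yaw": 0,"fingers": 1},
  ],
  squeeze=110,
)

```text
clock: 20.95
position: [0.4445, 0.0443, 0.1173]
tool_rot: [-3.142, -0.0, -0.163]
force: [-0.5, -0.5, -4.0]
grip_width: 0.022
finger_force: 107.7
```

```bash
python3 - <<'E'
from ov import *
t=grab_frame("top"); cv2.imwrite("pics/t6.png",t); s=grab_frame("side"); cv2.imwrite("pics/s6.png",s)
p=readout.observe()["position"]; y=np.radians(-9.33); pc=p[:2]+.11*np.array([np.cos(y),np.sin(y)]);G=(0,255,0); z=p[2]-.0275+.054
print(p,pc)
A=tile(t,"top",285,150,60,60,7,[(circle(pc,.0375,z),G)])
C=tile(s,"side",280,140,100,100,3.7,[(circle(pc,.0375,z),G),(circle(pc,.0375,z-.03),(0,0,255))])
o=np.zeros((420,800,3),np.uint8);o[:,:420]=A;o[:370,425:795]=C;cv2.imwrite("pics/o6.png",o)
E
python3 to.py .4417 -.1475 .118 -9.3
```

```text
[0.44421616 0.04426366 0.11676274] [0.55276097 0.0264304 ]
at [0.4442 0.0443 0.1168] rpy [ 1.7998e+02  5.0000e-02 -9.3200e+00] units [ 0.286  1.896 -0.012] F [-0.3  0.1 -3.8] w 0.0217 f 107.8 t 21.05
yaw units -0.0003
```

View pics/o6.png

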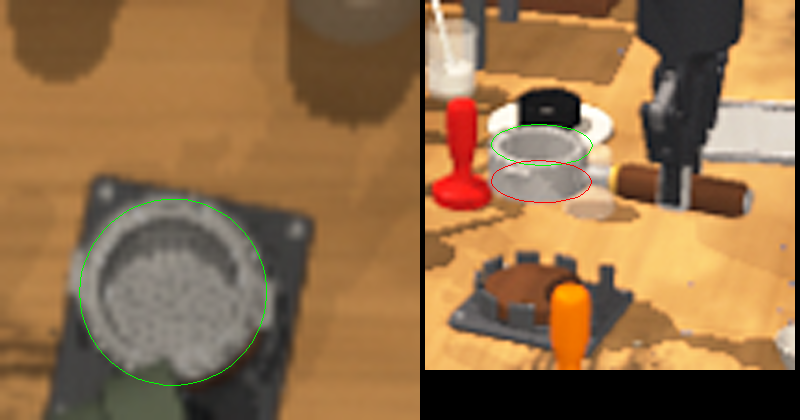

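The portafilter hangs level with the basket in it, and its ring is where modelled to about 1 mm. I carry it over the glass.

>>> drive_tool(
  targets=[
    {"dx": 0.03,"dy": 0.19,"dz": 0,"yaw": 0,"fingers": 1},
    {"dx": 0.03,"dy": 0.19,"dz": 0,"yaw": 0,"fingers": 1},
    {"dx": 0.03,"dy": 0.19,"dz": 0,"yaw": 0,"fingers": 1},
    {"dx": 0.03,"dy": 0.19,"dz": 0,"yaw": 0,"fingers": 1},
    {"dx": 0.03,"dy": 0.19,"dz": 0,"yaw": 0,"fingers": 1},
    {"dx": 0.03,"dy": 0.19,"dz": 0,"yaw": 0,"fingers": 1},
    {"dx": 0.03,"dy": 0.19,"dz": 0,"yaw": 0,"fingers": 1},
    {"dx": 0.03,"dy": 0.19,"dz": 0,"yaw": 0,"fingers": 1},
    {"dx": 0.03,"dy": 0.19,"dz": 0,"yaw": 0,"fingers": 1},
    {"dx": 0.02,"dy": 0.19,"dz": 0,"yaw": 0,"fingers": 1},
    {"dx": 0,"dy": 0,"dz": 0,"yaw": 0,"fingers": 1},
    {"dx": 0,"dy": 0,"dz": 0,"yaw": 0,"fingers": 1},
    {"dx": 0,"dy": 0,"dz": 0,"yaw": 0,"fingers": 1},
  ],
  squeeze=110,
)

```text
clock: 22.35
position: [0.4423, -0.1471, 0.117]
tool_rot: [-3.141, 0.001, -0.162]
force: [0.2, 0.9, -3.4]
grip_width: 0.0216
finger_force: 108.0
```

```bash
python3 to.py .4415 -.1485 .0035 -9.3
python3 - <<'E'
from ov import *
t=grab_frame("top"); cv2.imwrite("pics/t7.png",t); s=grab_frame("side"); cv2.imwrite("pics/s7.png",s)
p=readout.observe()["position"]; y=np.radians(-9.33); pc=p[:2]+.11*np.array([np.cos(y),np.sin(y)]);G=(0,255,0); z=p[2]-.0275+.054
g=(.5503,-.1655)
A=tile(t,"top",345,150,60,60,7,[(circle(pc,.0375,z),G),(circle(g,.02,.057),(0,0,255))])
C=tile(s,"side",290,130,100,100,3.7,[(circle(pc,.0375,z),G),(circle(pc,.0375,z-.03),(0,0,255)),(circle(g,.02,.057),(255,255,0)),(circle(g,.023,0),(255,255,0))])
o=np.zeros((420,800,3),np.uint8);o[:,:420]=A;o[:370,425:795]=C;cv2.imwrite("pics/o7.png",o)
E
```

```text
at [ 0.4423 -0.1471  0.117 ] rpy [-1.7998e+02  4.0000e-02 -9.2800e+00] units [-0.005  0.015  1.135] F [ 0.2  0.9 -3.4] w 0.0216 f 108.0 t 22.35
yaw units 0.0003
```

View pics/o7.png

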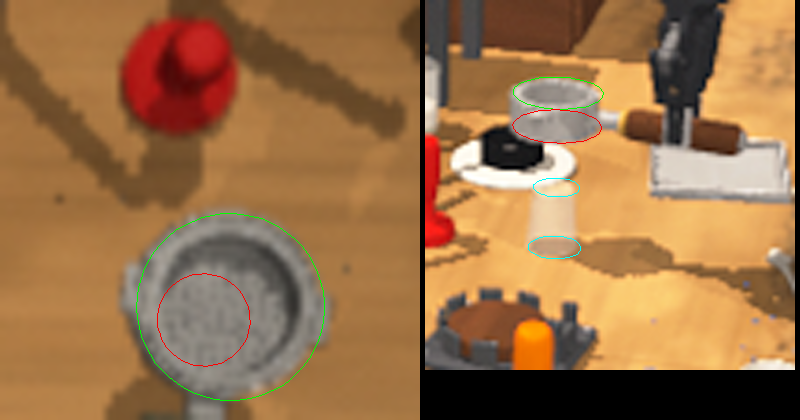

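The ring is centred over the glass to within 2 mm in both views. I lower it.

>>> drive_tool(
  targets=[
    {"dx": 0,"dy": 0.015,"dz": 0.1,"yaw": 0,"fingers": 1},
    {"dx": 0,"dy": 0,"dz": 0.15,"yaw": 0,"fingers": 1},
    {"dx": 0,"dy": 0,"dz": 0.15,"yaw": 0,"fingers": 1},
    {"dx": 0,"dy": 0,"dz": 0.12,"yaw": 0,"fingers": 1},
    {"dx": 0,"dy": 0,"dz": 0.05,"yaw": 0,"fingers": 1},
    {"dx": 0,"dy": 0,"dz": 0.05,"yaw": 0,"fingers": 1},
    {"dx": 0,"dy": 0,"dz": 0.05,"yaw": 0,"fingers": 1},
    {"dx": 0,"dy": 0,"dz": 0.05,"yaw": 0,"fingers": 1},
    {"dx": 0,"dy": 0,"dz": 0.05,"yaw": 0,"fingers": 1},
    {"dx": 0,"dy": 0,"dz": 0.05,"yaw": 0,"fingers": 1},
    {"dx": 0,"dy": 0,"dz": 0.05,"yaw": 0,"fingers": 1},
    {"dx": 0,"dy": 0,"dz": 0.05,"yaw": 0,"fingers": 1},
    {"dx": 0,"dy": 0,"dz": 0,"yaw": 0,"fingers": 1},
    {"dx": 0,"dy": 0,"dz": 0,"yaw": 0,"fingers": 1},
  ],
  squeeze=110,
)

```text
clock: 23.85
position: [0.4421, -0.1493, 0.0252]
tool_rot: [-3.142, 0.0, -0.163]
force: [-0.1, 0.1, -3.7]
grip_width: 0.0217
finger_force: 108.2
```

>>> drive_tool(
  targets=[
    {"dx": 0,"dy": 0,"dz": 0.04,"yaw": 0,"fingers": 1},
    {"dx": 0,"dy": 0,"dz": 0.04,"yaw": 0,"fingers": 1},
    {"dx": 0,"dy": 0,"dz": 0.04,"yaw": 0,"fingers": 1},
    {"dx": 0,"dy": 0,"dz": 0.04,"yaw": 0,"fingers": 1},
    {"dx": 0,"dy": 0,"dz": 0.03,"yaw": 0,"fingers": 1},
    {"dx": 0,"dy": 0,"dz": 0.01,"yaw": 0,"fingers": 1},
    {"dx": 0,"dy": 0,"dz": 0,"yaw": 0,"fingers": 1},
    {"dx": 0,"dy": 0,"dz": 0,"yaw": 0,"fingers": 1},
    {"dx": 0,"dy": 0,"dz": 0,"yaw": 0,"fingers": 1},
  ],
  squeeze=110,
)

```text
clock: 24.75
position: [0.4422, -0.1494, 0.0054]
tool_rot: [3.142, -0.0, -0.163]
force: [0.7, -0.6, -2.2]
grip_width: 0.0218
finger_force: 108.2
```

```bash
python3 to.py .4415 -.1485 .0035 -9.3
python3 - <<'E'
from ov import *
for n in("top","side"): cv2.imwrite(f"pics/{n}8.png",grab_frame(n))
E
```

```text
at [ 0.4422 -0.1494  0.0054] rpy [ 1.80e+02 -2.00e-02 -9.33e+00] units [-0.009 -0.008  0.019] F [ 0.7 -0.6 -2.2] w 0.0218 f 108.2 t 24.75
yaw units -0.0003
```

>>> drive_tool(
  targets=[
    {"dx": 0,"dy": 0,"dz": 0.01,"yaw": 0,"fingers": 1},
    {"dx": 0,"dy": 0,"dz": 0.01,"yaw": 0,"fingers": 1},
    {"dx": 0,"dy": 0,"dz": 0,"yaw": 0,"fingers": 1},
    {"dx": 0,"dy": 0,"dz": 0,"yaw": 0,"fingers": 1},
  ],
  squeeze=110,
)

```text
clock: 25.25
position: [0.4422, -0.1494, 0.0039]
tool_rot: [3.141, -0.0, -0.163]
force: [-3.9, 1.9, 20.1]
grip_width: 0.022
finger_force: 111.3
```

>>> drive_tool(
  targets=[
    {"dx": 0,"dy": 0,"dz": -0.007,"yaw": 0,"fingers": 1},
    {"dx": 0,"dy": 0,"dz": 0,"yaw": 0,"fingers": 0.6},
    {"dx": 0,"dy": 0,"dz": 0,"yaw": 0,"fingers": 0.4},
    {"dx": 0,"dy": 0,"dz": 0,"yaw": 0,"fingers": 0.2},
    {"dx": 0,"dy": 0,"dz": 0,"yaw": 0,"fingers": 0},
    {"dx": 0,"dy": 0,"dz": 0,"yaw": 0,"fingers": 0},
    {"dx": 0,"dy": 0,"dz": -0.1,"yaw": 0,"fingers": 0},
    {"dx": 0,"dy": 0,"dz": -0.2,"yaw": 0,"fingers": 0},
    {"dx": 0,"dy": 0,"dz": -0.4,"yaw": 0,"fingers": 0},
    {"dx": 0,"dy": 0,"dz": -0.4,"yaw": 0,"fingers": 0},
    {"dx": 0,"dy": 0,"dz": -0.3,"yaw": 0,"fingers": 0},
    {"dx": 0,"dy": 0,"dz": 0,"yaw": 0,"fingers": 0},
  ],
  squeeze=40,
)

```text
clock: 26.45
position: [0.4438, -0.1499, 0.1482]
tool_rot: [3.141, -0.006, -0.163]
force: [0.9, -0.8, -1.4]
grip_width: 0.0853
finger_force: 0.0
```

```bash
python3 to.py .5505 -.166 .15 -9.3
python3 - <<'E'
from ov import *
t=grab_frame("top"); cv2.imwrite("pics/t9.png",t); s=grab_frame("side"); cv2.imwrite("pics/s9.png",s)
y=np.radians(-9.33); pc=np.array([.4422,-.1494])+.11*np.array([np.cos(y),np.sin(y)]);G=(0,255,0);g=np.array((.5503,-.1655)); print(pc)
A=tile(t,"top",345,165,60,85,7,[(circle(pc,.0375,.03),G),(circle(g,.034,.081),(0,0,255)),(box(pc,y,-.163,-.063,-.012,.012,.0265),G)])
C=tile(s,"side",300,155,90,70,4.9,[(circle(g,.034,.081),(0,0,255)),(circle(pc,.0375,.0),G)])
o=np.zeros((600,800,3),np.uint8);o[:595,:420]=A;o[:343,425:800]=C[:,:375];cv2.imwrite("pics/o9.png",o)
E
```

```text
at [ 0.4438 -0.1499  0.1482] rpy [179.96  -0.35  -9.35] units [ 1.079 -0.014 -0.011] F [ 0.9 -0.8 -1.4] w 0.0853 f 0.0 t 26.45
yaw units -0.0005
[ 0.55074481 -0.16723326]
```

View pics/o9.png

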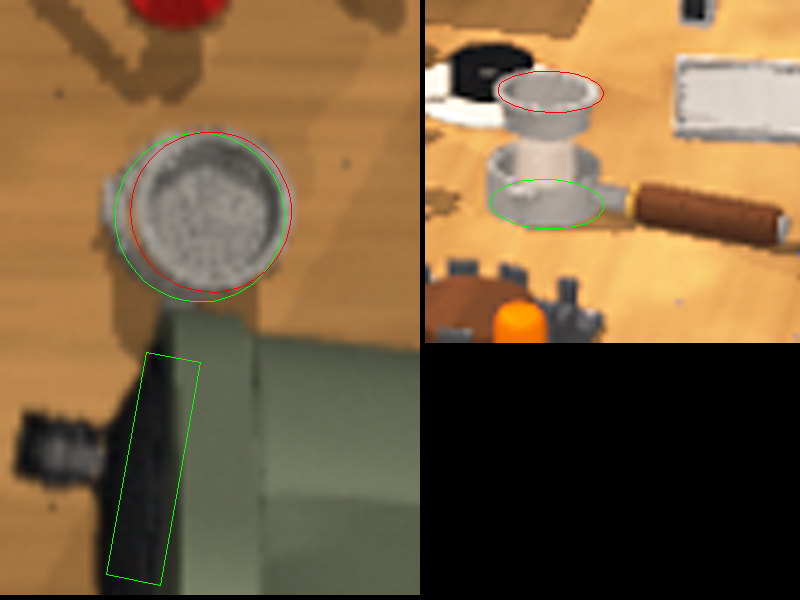

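The basket stands level on the glass (C 550,92), inside its modelled circle to about 1 mm. The ring is on the worktop. This was my last allowed picture, so from here I check numerically. Now the basket grasp.

>>> drive_tool(
  targets=[
    {"dx": 0.2,"dy": 0,"dz": 0,"yaw": 0,"fingers": 0},
    {"dx": 0.2,"dy": 0,"dz": 0,"yaw": 0,"fingers": 0},
    {"dx": 0.2,"dy": 0,"dz": 0,"yaw": 0,"fingers": 0},
    {"dx": 0.2,"dy": 0,"dz": 0,"yaw": 0,"fingers": 0},
    {"dx": 0.2,"dy": 0,"dz": 0,"yaw": 0,"fingers": 0},
    {"dx": 0.08,"dy": 0,"dz": 0,"yaw": 0,"fingers": 0},
    {"dx": 0,"dy": 0,"dz": 0.2,"yaw": 0,"fingers": 0},
    {"dx": 0,"dy": 0,"dz": 0.2,"yaw": 0,"fingers": 0},
    {"dx": 0,"dy": 0,"dz": 0,"yaw": 0,"fingers": 0},
    {"dx": 0,"dy": 0,"dz": 0,"yaw": 0,"fingers": 0},
    {"dx": 0,"dy": 0,"dz": 0,"yaw": 0,"fingers": 0},
  ],
  squeeze=30,
)

```text
clock: 27.65
position: [0.5489, -0.1669, 0.1048]
tool_rot: [3.142, -0.001, -0.163]
force: [0.1, -0.0, -0.3]
grip_width: 0.085
finger_force: 0.0
```

```bash
python3 to.py .5503 -.166 .052 -9.3
```

```text
at [ 0.5489 -0.1669  0.1048] rpy [ 1.80e+02 -4.00e-02 -9.33e+00] units [ 0.012 -0.011  0.528] F [ 0.1 -0.  -0.3] w 0.085 f 0.0 t 27.65
yaw units -0.0003
```

>>> drive_tool(
  targets=[
    {"dx": 0.01,"dy": -0.01,"dz": 0.15,"yaw": 0,"fingers": 0},
    {"dx": 0,"dy": 0,"dz": 0.15,"yaw": 0,"fingers": 0},
    {"dx": 0,"dy": 0,"dz": 0.13,"yaw": 0,"fingers": 0},
    {"dx": 0,"dy": 0,"dz": 0.1,"yaw": 0,"fingers": 0},
    {"dx": 0,"dy": 0,"dz": 0,"yaw": 0,"fingers": 0},
    {"dx": 0,"dy": 0,"dz": 0,"yaw": 0,"fingers": 0.05},
    {"dx": 0,"dy": 0,"dz": 0,"yaw": 0,"fingers": 0.1},
    {"dx": 0,"dy": 0,"dz": 0,"yaw": 0,"fingers": 0.15},
    {"dx": 0,"dy": 0,"dz": 0,"yaw": 0,"fingers": 0.2},
    {"dx": 0,"dy": 0,"dz": 0,"yaw": 0,"fingers": 0.25},
    {"dx": 0,"dy": 0,"dz": 0,"yaw": 0,"fingers": 0.3},
    {"dx": 0,"dy": 0,"dz": 0,"yaw": 0,"fingers": 0.4},
    {"dx": 0,"dy": 0,"dz": 0,"yaw": 0,"fingers": 0.4},
    {"dx": 0,"dy": 0,"dz": 0,"yaw": 0,"fingers": 0.4},
  ],
  squeeze=30,
)

```text
clock: 29.05
position: [0.5506, -0.1663, 0.0522]
tool_rot: [3.141, -0.002, -0.163]
force: [-2.4, 0.2, 14.8]
grip_width: 0.0668
finger_force: 29.4
```

>>> drive_tool(
  targets=[
    {"dx": 0,"dy": 0,"dz": -0.03,"yaw": 0,"fingers": 0.4},
    {"dx": 0,"dy": 0,"dz": -0.05,"yaw": 0,"fingers": 0.4},
    {"dx": 0,"dy": 0,"dz": -0.07,"yaw": 0,"fingers": 0.4},
    {"dx": 0,"dy": 0,"dz": -0.1,"yaw": 0,"fingers": 0.4},
    {"dx": 0,"dy": 0,"dz": -0.15,"yaw": 0,"fingers": 0.4},
    {"dx": 0,"dy": 0,"dz": -0.2,"yaw": 0,"fingers": 0.4},
    {"dx": 0,"dy": 0,"dz": -0.2,"yaw": 0,"fingers": 0.4},
    {"dx": 0,"dy": 0,"dz": 0,"yaw": 0,"fingers": 0.4},
    {"dx": 0,"dy": 0,"dz": 0,"yaw": 0,"fingers": 0.4},
  ],
  squeeze=30,
)

```text
clock: 29.95
position: [0.5501, -0.1661, 0.1319]
tool_rot: [3.141, -0.001, -0.163]
force: [-0.6, -0.3, -1.5]
grip_width: 0.0666
finger_force: 33.7
```

```bash
python3 to.py .429 -.365 .132 -9.3
python3 - <<'E'
from ov import *
t=grab_frame("top"); s=grab_frame("side"); cv2.imwrite("pics/t10.png",t);cv2.imwrite("pics/s10.png",s)
b=cv2.imread("pics/s9.png")
# glass still where it was? compare glass patch in side view vs before stacking
o=cv2.imread("pics/side0.png"); r=proj("side",circle((.5503,-.1655),.02,.03)); print(r.min(0),r.max(0))
x0,y0=r.min(0).astype(int)-2;x1,y1=r.max(0).astype(int)+2
print(abs(s[y0:y1,x0:x1].astype(int)-b[y0:y1,x0:x1]).mean())
E
```

```text
at [ 0.5501 -0.1661  0.1319] rpy [ 1.7999e+02 -7.0000e-02 -9.3300e+00] units [-8.720e-01  2.159e+00 -2.000e-03] F [-0.6 -0.3 -1.5] w 0.0666 f 33.7 t 29.95
yaw units -0.0003
[318.36547107 185.17168385] [330.86091685 190.39878446]
6.6782407407407405
```

>>> drive_tool(
  targets=[
    {"dx": -0.087,"dy": 0.216,"dz": 0,"yaw": 0,"fingers": 0.4},
    {"dx": -0.087,"dy": 0.216,"dz": 0,"yaw": 0,"fingers": 0.4},
    {"dx": -0.087,"dy": 0.216,"dz": 0,"yaw": 0,"fingers": 0.4},
    {"dx": -0.087,"dy": 0.216,"dz": 0,"yaw": 0,"fingers": 0.4},
    {"dx": -0.087,"dy": 0.216,"dz": 0,"yaw": 0,"fingers": 0.4},
    {"dx": -0.087,"dy": 0.216,"dz": 0,"yaw": 0,"fingers": 0.4},
    {"dx": -0.087,"dy": 0.216,"dz": 0,"yaw": 0,"fingers": 0.4},
    {"dx": -0.087,"dy": 0.216,"dz": 0,"yaw": 0,"fingers": 0.4},
    {"dx": -0.087,"dy": 0.216,"dz": 0,"yaw": 0,"fingers": 0.4},
    {"dx": -0.087,"dy": 0.216,"dz": 0,"yaw": 0,"fingers": 0.4},
    {"dx": 0,"dy": 0,"dz": 0,"yaw": -0.066,"fingers": 0.4},
    {"dx": 0,"dy": 0,"dz": 0,"yaw": -0.066,"fingers": 0.4},
    {"dx": 0,"dy": 0,"dz": 0,"yaw": -0.066,"fingers": 0.4},
    {"dx": 0,"dy": 0,"dz": 0.2,"yaw": 0,"fingers": 0.4},
    {"dx": 0,"dy": 0,"dz": 0.3,"yaw": 0,"fingers": 0.4},
    {"dx": 0,"dy": 0,"dz": 0.3,"yaw": 0,"fingers": 0.4},
    {"dx": 0,"dy": 0,"dz": 0.2,"yaw": 0,"fingers": 0.4},
    {"dx": 0,"dy": 0,"dz": 0,"yaw": 0,"fingers": 0.4},
    {"dx": 0,"dy": 0,"dz": 0,"yaw": 0,"fingers": 0.4},
    {"dx": 0,"dy": 0,"dz": 0,"yaw": 0,"fingers": 0.4},
  ],
  squeeze=30,
)

```text
clock: 32.05
position: [0.4295, -0.3654, 0.032]
tool_rot: [3.141, -0.001, 0.148]
force: [1.0, 0.2, 0.1]
grip_width: 0.0664
finger_force: 33.9
```

```bash
python3 to.py .429 -.365 .0 8.4
```

```text
at [ 0.4295 -0.3654  0.032 ] rpy [ 1.7995e+02 -5.0000e-02  8.4900e+00] units [-0.004 -0.005  0.32 ] F [1.  0.2 0.1] w 0.0664 f 33.9 t 32.05
yaw units 0.001
```

>>> drive_tool(
  targets=[
    {"dx": 0,"dy": 0,"dz": 0.12,"yaw": 0,"fingers": 0.4},
    {"dx": 0,"dy": 0,"dz": 0.1,"yaw": 0,"fingers": 0.4},
    {"dx": 0,"dy": 0,"dz": 0.05,"yaw": 0,"fingers": 0.4},
    {"dx": 0,"dy": 0,"dz": 0.02,"yaw": 0,"fingers": 0.4},
    {"dx": 0,"dy": 0,"dz": 0.01,"yaw": 0,"fingers": 0.4},
    {"dx": 0,"dy": 0,"dz": 0,"yaw": 0,"fingers": 0.4},
    {"dx": 0,"dy": 0,"dz": 0,"yaw": 0,"fingers": 0.4},
    {"dx": 0,"dy": 0,"dz": 0,"yaw": 0,"fingers": 0.4},
  ],
  squeeze=30,
)

```text
clock: 32.85
position: [0.4292, -0.3652, 0.0012]
tool_rot: [3.141, -0.0, 0.148]
force: [0.3, 0.3, -0.6]
grip_width: 0.0663
finger_force: 33.9
```

>>> drive_tool(
  targets=[
    {"dx": 0,"dy": 0,"dz": 0.01,"yaw": 0,"fingers": 0.4},
    {"dx": 0,"dy": 0,"dz": 0.01,"yaw": 0,"fingers": 0.4},
    {"dx": 0,"dy": 0,"dz": 0,"yaw": 0,"fingers": 0.4},
    {"dx": 0,"dy": 0,"dz": 0,"yaw": 0,"fingers": 0.4},
  ],
  squeeze=30,
)

```text
clock: 33.25
position: [0.429, -0.365, -0.001]
tool_rot: [-3.142, 0.0, 0.148]
force: [0.6, -0.1, -0.8]
grip_width: 0.0664
finger_force: 33.9
```

>>> drive_tool(
  targets=[
    {"dx": 0,"dy": 0,"dz": 0.01,"yaw": 0,"fingers": 0.4},
    {"dx": 0,"dy": 0,"dz": 0.0,"yaw": 0,"fingers": 0.4},
    {"dx": 0,"dy": 0,"dz": 0,"yaw": 0,"fingers": 0.4},
  ],
  squeeze=30,
)

```text
clock: 33.55
position: [0.4291, -0.3651, -0.0015]
tool_rot: [3.141, -0.0, 0.148]
force: [-3.5, 2.1, 10.9]
grip_width: 0.0663
finger_force: 34.3
```

Contact at the expected height. I release and rise.

>>> drive_tool(
  targets=[
    {"dx": 0,"dy": 0,"dz": -0.005,"yaw": 0,"fingers": 0.4},
    {"dx": 0,"dy": 0,"dz": 0,"yaw": 0,"fingers": 0.15},
    {"dx": 0,"dy": 0,"dz": 0,"yaw": 0,"fingers": 0.1},
    {"dx": 0,"dy": 0,"dz": 0,"yaw": 0,"fingers": 0},
    {"dx": 0,"dy": 0,"dz": 0,"yaw": 0,"fingers": 0},
    {"dx": 0,"dy": 0,"dz": 0,"yaw": 0,"fingers": 0},
    {"dx": 0,"dy": 0,"dz": -0.1,"yaw": 0,"fingers": 0},
    {"dx": 0,"dy": 0,"dz": -0.2,"yaw": 0,"fingers": 0},
    {"dx": 0,"dy": 0,"dz": -0.4,"yaw": 0,"fingers": 0},
    {"dx": 0,"dy": 0,"dz": -0.4,"yaw": 0,"fingers": 0},
    {"dx": 0,"dy": 0,"dz": -0.4,"yaw": 0,"fingers": 0},
    {"dx": 0,"dy": 0,"dz": 0,"yaw": 0.066,"fingers": 0},
    {"dx": 0,"dy": 0,"dz": 0,"yaw": 0.066,"fingers": 0},
    {"dx": 0,"dy": 0,"dz": 0,"yaw": 0.066,"fingers": 0},
    {"dx": 0,"dy": -0.3,"dz": 0,"yaw": 0,"fingers": 0},
    {"dx": 0,"dy": -0.3,"dz": 0,"yaw": 0,"fingers": 0},
    {"dx": 0,"dy": -0.3,"dz": 0,"yaw": 0,"fingers": 0},
    {"dx": 0,"dy": 0,"dz": 0,"yaw": 0,"fingers": 0},
    {"dx": 0,"dy": 0,"dz": 0,"yaw": 0,"fingers": 0},
  ],
  squeeze=30,
)

```text
clock: 35.45
position: [0.4438, -0.2761, 0.1492]
tool_rot: [3.141, -0.001, -0.162]
force: [0.2, 0.1, -0.1]
grip_width: 0.0858
finger_force: 0.0
```

```bash
python3 to.py .4422 -.1494 .148 -9.3
python3 - <<'E'
from ov import *
t=grab_frame("top"); s=grab_frame("side"); cv2.imwrite("pics/t11.png",t);cv2.imwrite("pics/s11.png",s)
# basket in tray: difference to the empty tray, world circle at rim
for n,img,ref in(("top",t,im),("side",s,cv2.imread("pics/side0.png"))):
    r=proj(n,box(np.array([.429,-.365]),np.radians(8.4),-.055,.055,-.055,.055,.02)); a=r.min(0).astype(int)-2;b=r.max(0).astype(int)+3
    d=abs(img[a[1]:b[1],a[0]:b[0]].astype(int)-ref[a[1]:b[1],a[0]:b[0]]).sum(2)
    ys,xs=np.nonzero(d>60); print(n,len(xs),"bbox",xs.min()+a[0],xs.max()+a[0],ys.min()+a[1],ys.max()+a[1])
    q=np.vstack([proj(n,circle((.429,-.365),.034,.027)),proj(n,circle((.429,-.365),.0285,.003))]); print(" model bbox",q.min(0),q.max(0))
E
```

```text
at [ 0.4438 -0.2761  0.1492] rpy [ 1.7998e+02 -3.0000e-02 -9.2600e+00] units [-0.22  -1.248  0.011] F [ 0.2  0.1 -0.1] w 0.0858 f 0.0 t 35.45
yaw units 0.0005
top 1653 bbox 413 457 214 258
 model bbox [425.09421    225.24937262] [447.48280561 247.36608126]
side 219 bbox 351 388 166 180
 model bbox [360.01686297 165.71251154] [379.39157704 178.88202564]
```

```bash
cat > hough.py <<'E'
from ov import *
def hc(path,n,c,r,z,half=22,s=8):
    img=cv2.imread(path); p=proj(n,[[*c,z]])[0]; x0,y0=(p-half).astype(int)
    g=cv2.GaussianBlur(cv2.resize(cv2.cvtColor(img[y0:y0+2*half,x0:x0+2*half],cv2.COLOR_BGR2GRAY),None,fx=s,fy=s,interpolation=cv2.INTER_CUBIC),(0,0),4)
    rp=np.ptp(proj(n,circle(c,r,z))[:,0])/2*s
    h=cv2.HoughCircles(g,cv2.HOUGH_GRADIENT_ALT,1.5,10,param1=60,param2=.5,minRadius=int(rp*.9),maxRadius=int(rp*1.1))
    return [] if h is None else [(pix(n,(q[0]+.5)/s-.5+x0,(q[1]+.5)/s-.5+y0,z).round(4),round(float(q[2]/rp*r),4)) for q in h.reshape(-1,h.shape[-1])[:4]]
E
python3 - <<'E'
from hough import *
print("ring",hc("pics/t11.png","top",(.551,-.167),.0375,.03)); print("bore",hc("pics/t11.png","top",(.551,-.167),.031,.03))
print("glass",hc("pics/t11.png","top",(.5503,-.1655),.02,.057)," before",hc("pics/top0.png","top",(.5503,-.1655),.02,.057))
print("basket",hc("pics/t11.png","top",(.429,-.365),.034,.027),hc("pics/t11.png","top",(.429,-.365),.030,.027))
E
```

```text
ring []
bore []
glass []  before []
basket [] []
```

```bash
sed -i 's/cv2.HOUGH_GRADIENT_ALT,1.5,10,param1=60,param2=.5/cv2.HOUGH_GRADIENT,2,8,param1=20,param2=15/;s/(0,0),4)/(0,0),3)/' hough.py
python3 - <<'E'
from hough import *
print("ring",hc("pics/t11.png","top",(.551,-.167),.0375,.03)); print("bore",hc("pics/t11.png","top",(.551,-.167),.031,.03))
print("glass",hc("pics/t11.png","top",(.5503,-.1655),.02,.057)," before",hc("pics/top0.png","top",(.5503,-.1655),.02,.057))
print("basket",hc("pics/t11.png","top",(.429,-.365),.034,.027),hc("pics/t11.png","top",(.429,-.365),.030,.027))
E
```

```text
ring [(array([ 0.5515, -0.1648]), 0.0355), (array([ 0.5344, -0.1619]), 0.0355), (array([ 0.5515, -0.1617]), 0.0346), (array([ 0.5468, -0.1602]), 0.038)]
bore [(array([ 0.5516, -0.1663]), 0.0302), (array([ 0.5507, -0.1625]), 0.0336), (array([ 0.5484, -0.1648]), 0.0336), (array([ 0.5428, -0.1564]), 0.0336)]
glass [(array([ 0.5502, -0.1659]), 0.0182), (array([ 0.5471, -0.1667]), 0.0207), (array([ 0.551, -0.172]), 0.0207), (array([ 0.5472, -0.1713]), 0.0215)]  before [(array([ 0.5235, -0.1595]), 0.019), (array([ 0.547 , -0.1607]), 0.0215), (array([ 0.5416, -0.1585]), 0.0215), (array([ 0.5532, -0.1674]), 0.0189)]
basket [(array([ 0.4577, -0.3587]), 0.036), (array([ 0.4654, -0.3609]), 0.0334), (array([ 0.4319, -0.3443]), 0.0368), (array([ 0.4311, -0.3412]), 0.0343)] [(array([ 0.428 , -0.3404]), 0.0322), (array([ 0.4578, -0.3633]), 0.0314), (array([ 0.4654, -0.3625]), 0.0322), (array([ 0.4007, -0.3245]), 0.0297)]
```

The ring and glass are confirmed in place to within about 2 mm. I go back to the portafilter handle.

>>> drive_tool(
  targets=[
    {"dx": -0.06,"dy": -0.3,"dz": 0,"yaw": 0,"fingers": 0},
    {"dx": -0.06,"dy": -0.3,"dz": 0,"yaw": 0,"fingers": 0},
    {"dx": -0.05,"dy": -0.3,"dz": 0,"yaw": 0,"fingers": 0},
    {"dx": -0.05,"dy": -0.35,"dz": 0,"yaw": 0,"fingers": 0},
    {"dx": 0,"dy": 0,"dz": 0.2,"yaw": 0,"fingers": 0},
    {"dx": 0,"dy": 0,"dz": 0.3,"yaw": 0,"fingers": 0},
    {"dx": 0,"dy": 0,"dz": 0.3,"yaw": 0,"fingers": 0},
    {"dx": 0,"dy": 0,"dz": 0.2,"yaw": 0,"fingers": 0},
    {"dx": 0,"dy": 0,"dz": 0,"yaw": 0,"fingers": 0},
    {"dx": 0,"dy": 0,"dz": 0,"yaw": 0,"fingers": 0},
  ],
  squeeze=110,
)

```text
clock: 36.55
position: [0.4422, -0.1499, 0.0489]
tool_rot: [3.141, 0.0, -0.164]
force: [0.3, -0.1, 0.2]
grip_width: 0.085
finger_force: 0.0
```

```bash
python3 to.py .4422 -.1494 .005 -9.3
```

```text
at [ 0.4422 -0.1499  0.0489] rpy [ 1.7999e+02  2.0000e-02 -9.3800e+00] units [-0.    -0.005  0.439] F [ 0.3 -0.1  0.2] w 0.085 f 0.0 t 36.55
yaw units -0.0009
```

>>> drive_tool(
  targets=[
    {"dx": 0,"dy": 0,"dz": 0.18,"yaw": 0,"fingers": 0},
    {"dx": 0,"dy": 0,"dz": 0.15,"yaw": 0,"fingers": 0},
    {"dx": 0,"dy": 0,"dz": 0.07,"yaw": 0,"fingers": 0},
    {"dx": 0,"dy": 0,"dz": 0.03,"yaw": 0,"fingers": 0},
    {"dx": 0,"dy": 0,"dz": 0,"yaw": 0,"fingers": 0.2},
    {"dx": 0,"dy": 0,"dz": 0,"yaw": 0,"fingers": 0.4},
    {"dx": 0,"dy": 0,"dz": 0,"yaw": 0,"fingers": 0.5},
    {"dx": 0,"dy": 0,"dz": 0,"yaw": 0,"fingers": 0.6},
    {"dx": 0,"dy": 0,"dz": 0,"yaw": 0,"fingers": 0.7},
    {"dx": 0,"dy": 0,"dz": 0,"yaw": 0,"fingers": 0.8},
    {"dx": 0,"dy": 0,"dz": 0,"yaw": 0,"fingers": 1},
    {"dx": 0,"dy": 0,"dz": 0,"yaw": 0,"fingers": 1},
    {"dx": 0,"dy": 0,"dz": 0,"yaw": 0,"fingers": 1},
    {"dx": 0,"dy": 0,"dz": 0,"yaw": 0,"fingers": 1},
  ],
  squeeze=110,
)

```text
clock: 37.95
position: [0.4423, -0.1494, 0.006]
tool_rot: [3.141, -0.0, -0.162]
force: [-4.0, 0.4, 15.6]
grip_width: 0.0214
finger_force: 107.3
```

>>> drive_tool(
  targets=[
    {"dx": 0,"dy": 0,"dz": -0.03,"yaw": 0,"fingers": 1},
    {"dx": 0,"dy": 0,"dz": -0.07,"yaw": 0,"fingers": 1},
    {"dx": 0,"dy": 0,"dz": -0.1,"yaw": 0,"fingers": 1},
    {"dx": 0,"dy": 0,"dz": -0.15,"yaw": 0,"fingers": 1},
    {"dx": 0,"dy": 0,"dz": -0.15,"yaw": 0,"fingers": 1},
    {"dx": 0,"dy": 0,"dz": -0.15,"yaw": 0,"fingers": 1},
    {"dx": 0,"dy": 0,"dz": -0.2,"yaw": 0,"fingers": 1},
    {"dx": 0,"dy": 0,"dz": -0.2,"yaw": 0,"fingers": 1},
    {"dx": 0,"dy": 0,"dz": -0.2,"yaw": 0,"fingers": 1},
    {"dx": 0,"dy": 0,"dz": -0.2,"yaw": 0,"fingers": 1},
    {"dx": 0,"dy": 0,"dz": 0,"yaw": 0,"fingers": 1},
    {"dx": 0,"dy": 0,"dz": 0,"yaw": 0,"fingers": 1},
  ],
  squeeze=110,
)

```text
clock: 39.15
position: [0.4421, -0.1495, 0.1509]
tool_rot: [3.141, -0.001, -0.163]
force: [0.8, 0.5, -2.4]
grip_width: 0.0215
finger_force: 107.8
```

```bash
python3 - <<'E'
from hough import *
a=np.radians(-14.3); u=np.array([np.cos(a),np.sin(a)])
print("tcp target",np.array([.479,.360])+(.064-.1095)*u)
t=grab_frame("top");cv2.imwrite("pics/t12.png",t);p=readout.observe()["position"]; print(p)
y=np.radians(-9.33); pc=p[:2]+.1095*np.array([np.cos(y),np.sin(y)]); z=p[2]-.0045+.03
print("ring",pc,hc("pics/t12.png","top",pc,.0375,z),hc("pics/t12.png","top",pc,.031,z))
print("glass",hc("pics/t12.png","top",(.5503,-.1655),.02,.057))
E
python3 to.py .435 .371 .14 -14.3
```

```text
tcp target [0.43490978 0.37123846]
[ 0.44178234 -0.14933625  0.15026851]
ring [ 0.54983376 -0.16708844] [(array([ 0.5508, -0.1674]), 0.0362), (array([ 0.5513, -0.1613]), 0.0354), (array([ 0.5412, -0.1642]), 0.0406), (array([ 0.5425, -0.1601]), 0.0369)] [(array([ 0.5493, -0.1634]), 0.0328), (array([ 0.55  , -0.1607]), 0.0313), (array([ 0.5472, -0.16  ]), 0.0328), (array([ 0.5452, -0.1621]), 0.0335)]
glass [(array([ 0.5213, -0.1618]), 0.0207), (array([ 0.5197, -0.1958]), 0.0215), (array([ 0.5463, -0.163 ]), 0.0215), (array([ 0.5539, -0.1644]), 0.0207)]
at [ 0.4418 -0.1493  0.1503] rpy [ 1.80e+02  2.00e-02 -9.33e+00] units [-0.911 -5.124  0.103] F [ 1.   0.4 -2.9] w 0.0214 f 107.8 t 39.2
yaw units 0.0552
```

The portafilter is lifted clear. I carry it to the board.

>>> drive_tool(
  targets=[
    {"dx": -0.05,"dy": -0.285,"dz": 0,"yaw": 0,"fingers": 1},
    {"dx": -0.05,"dy": -0.285,"dz": 0,"yaw": 0,"fingers": 1},
    {"dx": -0.05,"dy": -0.285,"dz": 0,"yaw": 0,"fingers": 1},
    {"dx": -0.05,"dy": -0.285,"dz": 0,"yaw": 0,"fingers": 1},
    {"dx": -0.05,"dy": -0.285,"dz": 0,"yaw": 0,"fingers": 1},
    {"dx": -0.05,"dy": -0.285,"dz": 0,"yaw": 0,"fingers": 1},
    {"dx": -0.05,"dy": -0.285,"dz": 0,"yaw": 0,"fingers": 1},
    {"dx": -0.05,"dy": -0.285,"dz": 0,"yaw": 0,"fingers": 1},
    {"dx": -0.05,"dy": -0.285,"dz": 0,"yaw": 0,"fingers": 1},
    {"dx": -0.05,"dy": -0.285,"dz": 0,"yaw": 0,"fingers": 1},
    {"dx": -0.05,"dy": -0.285,"dz": 0,"yaw": 0,"fingers": 1},
    {"dx": -0.05,"dy": -0.285,"dz": 0,"yaw": 0,"fingers": 1},
    {"dx": -0.05,"dy": -0.285,"dz": 0,"yaw": 0,"fingers": 1},
    {"dx": -0.05,"dy": -0.285,"dz": 0,"yaw": 0,"fingers": 1},
    {"dx": -0.05,"dy": -0.285,"dz": 0,"yaw": 0,"fingers": 1},
    {"dx": -0.05,"dy": -0.285,"dz": 0,"yaw": 0,"fingers": 1},
    {"dx": -0.05,"dy": -0.285,"dz": 0,"yaw": 0,"fingers": 1},
    {"dx": -0.05,"dy": -0.28,"dz": 0,"yaw": 0,"fingers": 1},
    {"dx": 0,"dy": 0,"dz": 0,"yaw": 0.055,"fingers": 1},
    {"dx": 0,"dy": 0,"dz": 0,"yaw": 0,"fingers": 1},
  ],
  squeeze=110,
)

```text
clock: 41.2
position: [0.4356, 0.3713, 0.1493]
tool_rot: [3.139, -0.0, -0.249]
force: [-0.1, -0.1, -2.2]
grip_width: 0.0217
finger_force: 108.2
```

>>> drive_tool(
  targets=[
    {"dx": 0,"dy": 0,"dz": 0.2,"yaw": 0,"fingers": 1},
    {"dx": 0,"dy": 0,"dz": 0.3,"yaw": 0,"fingers": 1},
    {"dx": 0,"dy": 0,"dz": 0.3,"yaw": 0,"fingers": 1},
    {"dx": 0,"dy": 0,"dz": 0.2,"yaw": 0,"fingers": 1},
    {"dx": 0,"dy": 0,"dz": 0,"yaw": 0,"fingers": 1},
    {"dx": 0,"dy": 0,"dz": 0,"yaw": 0,"fingers": 1},
  ],
  squeeze=110,
)

```text
clock: 41.8
position: [0.4365, 0.3703, 0.0506]
tool_rot: [3.141, 0.001, -0.249]
force: [0.2, 0.7, -2.7]
grip_width: 0.0218
finger_force: 108.3
```

```bash
python3 to.py .435 .371 .018 -14.3
python3 - <<'E'
from hough import *
t=grab_frame("top");cv2.imwrite("pics/t13.png",t);p=readout.observe()["position"]
y=np.radians(-14.3); pc=p[:2]+.1095*np.array([np.cos(y),np.sin(y)]); z=p[2]-.006+.03
print("ring",pc,hc("pics/t13.png","top",pc,.0375,z))
# tray free of arm now: basket
for r in(.034,.0315,.030,.028): print("basket",r,hc("pics/t13.png","top",(.429,-.365),r,.027,half=16))
print("glass",hc("pics/t13.png","top",(.5503,-.1655),.02,.057,half=12))
E
```

```text
at [0.4365 0.3703 0.0506] rpy [ 1.7996e+02  4.0000e-02 -1.4250e+01] units [-0.016 -0.003  0.326] F [ 0.2  0.7 -2.7] w 0.0218 f 108.3 t 41.8
yaw units 0.0005
ring [0.54293266 0.34375019] [(array([0.5346, 0.3287]), 0.039), (array([0.539 , 0.3349]), 0.0381), (array([0.5412, 0.3388]), 0.034), (array([0.5434, 0.3411]), 0.0365)]
basket 0.034 [(array([ 0.43 , -0.362]), 0.0307), (array([ 0.4278, -0.3643]), 0.0309), (array([ 0.4223, -0.3589]), 0.0343), (array([ 0.4309, -0.3658]), 0.0342)]
basket 0.0315 [(array([ 0.4206, -0.3551]), 0.0308), (array([ 0.4308, -0.3643]), 0.0288), (array([ 0.4277, -0.3635]), 0.0308), (array([ 0.4284, -0.3604]), 0.0324)]
basket 0.03 [(array([ 0.4308, -0.3643]), 0.0284), (array([ 0.4206, -0.3551]), 0.0305), (array([ 0.4176, -0.3582]), 0.0314), (array([ 0.4277, -0.3635]), 0.0314)]
basket 0.028 [(array([ 0.4308, -0.3643]), 0.0284), (array([ 0.4206, -0.3543]), 0.0303), (array([ 0.427 , -0.3635]), 0.0303), (array([ 0.4168, -0.3551]), 0.0303)]
glass [(array([ 0.5379, -0.1593]), 0.0215), (array([ 0.5524, -0.1667]), 0.0181), (array([ 0.5548, -0.1689]), 0.0207), (array([ 0.5485, -0.1591]), 0.0198)]
```

The basket is at the tray centre to within about 2 mm. I lower the portafilter onto the board.

>>> drive_tool(
  targets=[
    {"dx": -0.015,"dy": 0,"dz": 0.15,"yaw": 0,"fingers": 1},
    {"dx": 0,"dy": 0,"dz": 0.1,"yaw": 0,"fingers": 1},
    {"dx": 0,"dy": 0,"dz": 0.04,"yaw": 0,"fingers": 1},
    {"dx": 0,"dy": 0,"dz": 0.02,"yaw": 0,"fingers": 1},
    {"dx": 0,"dy": 0,"dz": 0,"yaw": 0,"fingers": 1},
    {"dx": 0,"dy": 0,"dz": 0,"yaw": 0,"fingers": 1},
    {"dx": 0,"dy": 0,"dz": 0,"yaw": 0,"fingers": 1},
  ],
  squeeze=110,
)

```text
clock: 42.55
position: [0.4351, 0.3715, 0.0198]
tool_rot: [-3.141, -0.0, -0.249]
force: [-0.1, -0.1, -2.3]
grip_width: 0.0217
finger_force: 108.4
```

>>> drive_tool(
  targets=[
    {"dx": 0,"dy": 0,"dz": 0.01,"yaw": 0,"fingers": 1},
    {"dx": 0,"dy": 0,"dz": 0.01,"yaw": 0,"fingers": 1},
    {"dx": 0,"dy": 0,"dz": 0,"yaw": 0,"fingers": 1},
    {"dx": 0,"dy": 0,"dz": 0,"yaw": 0,"fingers": 1},
  ],
  squeeze=110,
)

```text
clock: 42.95
position: [0.4351, 0.3715, 0.0181]
tool_rot: [-3.141, -0.0, -0.249]
force: [-3.1, -1.9, 8.9]
grip_width: 0.0217
finger_force: 110.1
```

Contact. I release, rise and back away.

>>> drive_tool(
  targets=[
    {"dx": 0,"dy": 0,"dz": 0,"yaw": 0,"fingers": 0.6},
    {"dx": 0,"dy": 0,"dz": 0,"yaw": 0,"fingers": 0.4},
    {"dx": 0,"dy": 0,"dz": 0,"yaw": 0,"fingers": 0.2},
    {"dx": 0,"dy": 0,"dz": 0,"yaw": 0,"fingers": 0},
    {"dx": 0,"dy": 0,"dz": 0,"yaw": 0,"fingers": 0},
    {"dx": 0,"dy": 0,"dz": -0.1,"yaw": 0,"fingers": 0},
    {"dx": 0,"dy": 0,"dz": -0.2,"yaw": 0,"fingers": 0},
    {"dx": 0,"dy": 0,"dz": -0.4,"yaw": 0,"fingers": 0},
    {"dx": 0,"dy": 0,"dz": -0.4,"yaw": 0,"fingers": 0},
    {"dx": 0,"dy": 0,"dz": -0.4,"yaw": 0,"fingers": 0},
    {"dx": 0,"dy": 0.4,"dz": 0,"yaw": 0,"fingers": 0},
    {"dx": 0,"dy": 0.4,"dz": 0,"yaw": 0,"fingers": 0},
    {"dx": 0,"dy": 0.4,"dz": 0,"yaw": 0,"fingers": 0},
    {"dx": 0,"dy": 0.4,"dz": 0,"yaw": 0,"fingers": 0},
    {"dx": 0,"dy": 0,"dz": 0,"yaw": 0,"fingers": 0},
    {"dx": 0,"dy": 0,"dz": 0,"yaw": 0,"fingers": 0},
  ],
  squeeze=60,
)

```text
clock: 44.55
position: [0.3957, 0.2159, 0.1684]
tool_rot: [-3.14, -0.0, -0.25]
force: [-0.1, 0.9, -0.2]
grip_width: 0.0853
finger_force: 0.0
```

Run:
```python
from hough import *
t=grab_frame("top");cv2.imwrite("pics/t14.png",t);s=grab_frame("side");cv2.imwrite("pics/s14.png",s)
print(readout.observe()["position"],readout.observe()["clock"])
print("ring",hc("pics/t14.png","top",(.541,.344),.0375,.042))
# handle+ring: diff to empty board, along axes
d=abs(t.astype(int)-im).sum(2); ys,xs=np.nonzero(d>80)
P=np.array([pix("top",u,v,.035) for u,v in zip(xs,ys)])-[.479,.360]; a=np.radians(-14.3)
L=P@[np.cos(a),np.sin(a)]; Q=P@[-np.sin(a),np.cos(a)]
k=(abs(L)<.135)&(abs(Q)<.07); L,Q=L[k],Q[k]; print("len",L.min(),L.max())
for l in np.arange(-.1,.11,.02):
    m=abs(L-l)<.01
    if m.any(): print(round(l,2),m.sum(),np.percentile(Q[m],[3,50,97]).round(3))
```

```text
[0.39580138 0.2170487  0.1679283 ] 44.65
ring [(array([0.5429, 0.3431]), 0.0364), (array([0.5438, 0.3369]), 0.0364), (array([0.5383, 0.339 ]), 0.0364), (array([0.523, 0.333]), 0.0355)]Traceback (most recent call last):
  File "<stdin>", line 7, in <module>
  File "h.py", line 7, in pix
    o,d=ray(n,u,v); return (o+d*(z-o[2])/d[2])[:2]
        ~~~^^^^^^^
  File "h.py", line 4, in ray
    c=camera_info(n); T=c["T"]
ValueError: time passes only in moves, steps and waits
```

Run:
```python
from ov import *
t=cv2.imread("pics/t14.png"); s=cv2.imread("pics/s14.png"); s0=cv2.imread("pics/side0.png")
def tm(a,b,x0,y0,x1,y1):
    r=cv2.matchTemplate(b[y0-8:y1+8,x0-8:x1+8],a[y0:y1,x0:x1],cv2.TM_CCOEFF_NORMED); _,v,_,l=cv2.minMaxLoc(r); return round(v,3),(l[0]-8,l[1]-8)
print("glass side",tm(s0,s,314,176,336,203),"top",tm(im,t,362,184,384,208))
print("orange",tm(im,t,258,198,282,222),"red",tm(im,t,360,148,382,172),"tumbler",tm(im,t,324,128,350,162))
d=(abs(t.astype(int)-im).sum(2)>90).astype(np.uint8); q=proj("top",box(np.array([.479,.36]),np.radians(-104.3),-.07,.07,-.13,.13,.012)); m=np.zeros_like(d); cv2.fillPoly(m,[q.astype(np.int32)],1)
dk=((cv2.cvtColor(t,cv2.COLOR_BGR2HSV)[...,2]<100)&(m>0)).astype(np.uint8)
h=proj("top",box(np.array([.5417,.344]),np.radians(-14.3),-.163,-.063,-.012,.012,.0385)); print("handle model",h[:4].round(1).tolist())
n,l,st,c=cv2.connectedComponentsWithStats(dk); print([ (st[i].tolist(),c[i].round(1).tolist()) for i in range(1,n) if st[i,4]>40], h[:4].mean(0))
```

```text
glass side (0.636, (0, 0)) top (0.977, (0, 0))
orange (0.999, (0, 0)) red (0.999, (0, 0)) tumbler (0.988, (0, 0))
handle model [[196.7, 246.6], [205.9, 215.3], [198.5, 213.2], [189.3, 244.5]]
[([198, 185, 13, 18, 61], [202.0, 191.4]), ([171, 215, 52, 46, 679], [204.3, 235.3])] [197.60977504 229.90932086]
```

```bash
python3 -c "
from workcell import workorder
print(workorder.job_done())"
```

```text
the job is handed in; nothing more can be done
None
```

I completed every step in the order asked and handed the job in at about 45 s of the 134 s allowed. With no picture views left, I checked the basket, the portafilter and the standing glass only by force readings and image measurements; the basket and the portafilter's ring measured within about 2 mm of target.

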